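Load the case boxes into the sloped roller lane

TASK

Put the two case boxes into the sloped roller lane in their working order: first the white box with the navy lid, then the small red box. Set each one down lid up on the rollers at the green marks, its long sides crosswise between the rails, and let go so that it rolls down by itself: the white box to the stop, the red box up against the back of the white one.

Things in the scene. Friction and masses are not known exactly. Their poses are not given: they have to be found in the camera images.
- parts_box: small white case box with a navy lid, 60 mm (its x) by 76 mm (its y) by 49 mm high, about 0.2 kg, loose on the worktop (a much larger white box with a blue rim, 108 x 157 mm, at the back is not it). Origin at the centre of the underside, z up. Grip it across its 60 mm width (fingers closing along its x).
- red_box: small red case box with a red lid, 38 mm (its x) by 54 mm (its y) by 30 mm high, about 0.13 kg, loose on the worktop (the pink wax slabs are not it). Origin at the centre of the underside, z up. Grip it across its 38 mm width (fingers closing along its x).
- lane_stop (a point): inner face of the dark stop at the lane's low end (the end nearer the robot), midway between the rails, at roller-top level, 30 mm above the worktop. Fixed lane 250 mm long, 18 free grey rollers sloping down 7 degrees to the stop. x points up the lane along the roller tops, y across, z square to them. Rails 98 mm apart inside, 10 mm above the roller tops; stop 22 mm above; upper end open.
- lane_load (a point): loading point on the roller tops, 165 mm up the lane from the stop, midway between the green marks on the two rails, 50 mm above the worktop; same axes as the stop point. A box set here with its x along the lane's x (either way round) has finger room before and behind it, also with the first box at the stop. Once let go it rolls down by itself at 0.1 to 0.3 m/s, within about 2 s.
Not all that is in view belongs to the job. What is shaped like the parts_box but brown is not meant.

How it is judged:
On the way, in this order (a step that is already met when the one before it is completed fails the run):
1. the white box with the navy lid is set down on the upper part of the rollers by the gripper (120 to 210 mm from the stop, not dropped from more than 15 mm) (x of parts_box in the frame of lane_stop between 0.12 and 0.21 m and y of parts_box in the frame of lane_stop between -0.03 and 0.03 m and z of parts_box in the frame of lane_stop between -0.01 and 0.015 m and contact force between the fingers and parts_box above 0.3 N), for 0.05 s.
2. the white box has rolled down and rests against the stop (x of parts_box in the frame of lane_stop between 0.02 and 0.045 m and y of parts_box in the frame of lane_stop between -0.02 and 0.02 m and z of parts_box in the frame of lane_stop between -0.008 and 0.01 m and angle between the x axis of parts_box and the x axis of lane_stop, either way round below 0.26 rad and angle between parts_box's own z axis and vertical below 0.26 rad and linear speed of parts_box below 0.02 m/s), for 0.2 s.
3. the red box is set down on the upper part of the rollers by the gripper (120 to 210 mm from the stop, not dropped from more than 15 mm) (x of red_box in the frame of lane_stop between 0.12 and 0.21 m and y of red_box in the frame of lane_stop between -0.03 and 0.03 m and z of red_box in the frame of lane_stop between -0.01 and 0.015 m and contact force between the fingers and red_box above 0.3 N), for 0.05 s.
4. the red box has rolled down and rests against the white one (x of red_box in the frame of lane_stop between 0.069 and 0.094 m and y of red_box in the frame of lane_stop between -0.03 and 0.03 m and z of red_box in the frame of lane_stop between -0.008 and 0.01 m and angle between the x axis of red_box and the x axis of lane_stop, either way round below 0.26 rad and angle between red_box's own z axis and vertical below 0.26 rad and linear speed of red_box below 0.02 m/s), for 0.2 s.
At the end, for the whole second after the job is handed in: The white box rests on the rollers against the stop (within 10 mm one way and 15 mm the other along the lane) and the red box on the rollers right behind it (same tolerance), both between the rails, lid up, within 15 degrees of square to the lane, and still (all of step 2 and all of step 4); the robot touches nothing.
It fails at once if the white box is pushed or carried by the fingers down the lower part of the rollers instead of rolling (touched within 90 mm of the stop) (x of parts_box in the frame of lane_stop between -0.01 and 0.09 m and y of parts_box in the frame of lane_stop between -0.045 and 0.045 m and z of parts_box in the frame of lane_stop between -0.01 and 0.015 m and contact force between the fingers and parts_box above 0.3 N).
It fails at once if the red box is pushed or carried by the fingers down the lower part of the rollers instead of rolling (touched within 105 mm of the stop) (x of red_box in the frame of lane_stop between -0.01 and 0.105 m and y of red_box in the frame of lane_stop between -0.045 and 0.045 m and z of red_box in the frame of lane_stop between -0.01 and 0.015 m and contact force between the fingers and red_box above 0.3 N).
It also fails if it takes over 59 s, if anything falls off the work surface, if the arm or the gripper's body presses on something with over 40 N, if the wrist force passes 120 N, or if a joint passes its speed limit or range.

ROBOT

A 6-joint arm with a two-finger parallel gripper is mounted at the origin on a cart in front of the work surface, level with it; the furniture and walls round the work are solid. World frame = base frame: x ahead of the robot, y to its left, z up, the work surface at z = 0. Lengths are in m, angles in rad, forces in N, time in s.
With the tool pointing down it reaches from about 0.325 to 0.85 m from the base axis. Payload 15.5 kg.
Tool frame: the origin (TCP) lies at the very end of the fingers, on their centre line; the grasp point (between the pads) lies 19 mm behind it; z points along the fingers, y is the direction in which the jaws open and shut (so a half turn about z gives the same grasp; the last joint's range is limited). The gripper opens to 91 mm and grips with 3 to 60 N. Pads are 32 mm wide; open, the fingers measure 118 mm over their backs; the gripper's body (76 mm by 178 mm) begins 60 mm behind the grasp point.
Start: joints at [-1.423, 0.494, 1.345, -0, 1.302, -0.096], TCP at [0.15, -0.607, 0.179] pointing down, gripper open.
Joint ranges: [-2.91, 2.91], [-0.82, 2.16], [0.22, 2.67], [-1.22, 4.37], [0.12, 2.79], [-3.08, 3.08]. Speed limits (rad/s): [1.89, 1.89, 2.57, 3.01, 3.01, 3.01].

INTERFACE

Orientations are given as a unit quaternion [x, y, z, w].
In Python, from station import robot, read_camera, get_calibration, job, finder gives the robot as it stands. The module is installed in compiled form; this text tells all that it offers.
- The arm moves only by the tool servo_tool, never from a script. Its argument "deltas" is a list that holds one entry, the list of rows, each a list of 7 numbers: the shift along the tool's x, y, z in mm, then the turn, a rotation vector about the tool's x, y, z in degrees, then the finger opening in mm, from 0 to 91.2. A call has exactly 5 rows; each row shifts and turns the commanded pose from where the row before left it, along the tool's axes as they then stand; what a row does not reach is not made up. A row lasts 1/12 s, in which the tool goes at most 41.7 mm and 7.16 degrees, less where a joint would pass 70% of its speed; a pose out of reach is approached as far as the arm can. A call is refused whole if a number of a shift passes 41.7 or a number of a turn 7.16, either way. A call with a gripper value outside its range is refused whole. The fingers move at their own pace and stop on an object; the grip force is fixed at half the most. Time passes only in rows, so rows that do not move let the fingers close, or fill a call up. It gives the time, the measured TCP pose, the force and the opening at its end, in the units of the state.
- robot.sense(): the state, without advancing time (a new reading comes with each control period).
- read_camera(name): name is "scene" or "side" or "wrist"; returns the picture (400x640x3 uint8, red, green, blue); there is no depth.
- get_calibration(name): a dict with "fx", "fy", "cx", "cy" (pixels), "R" (3x3) and "t" (3): a world point X has camera coordinates R X + t; the wrist camera has in their place "tool_from_camera" (4x4, takes a point from camera to tool coordinates, whose origin is the TCP and whose axes are the flange's). Camera axes: x right, y down, z forward; pixel columns grow to the right and rows downward; lengths in m; the calibration is good to about 2 mm. The wrist camera is an equidistant fisheye: a pixel r from the principal point sees the ray r / f radians off the axis. A picture is of the moment at which its call begins: read the wrist's pose just before it. get_calibration takes no time and is no camera call.
- job.hand_in(): hands the job in, once; it reports no verdict.
Trained networks look in the newest picture that a camera, given by its name, has taken for a name from the list of things; names that differ only in an ending like _2 or _b are one class to them, and where a whole thing is asked for, a point or a joint stands for the part that bears it (a point fixed in the world has none). Each returns a list of dicts, best first, with "score" (0 to 1); they miss things now and then, are a little off and sometimes report something else, mostly with a low value. They report only what shows in the picture. A call takes as long as a camera call. They do not tell look-alikes from the thing itself.
- finder.cut_out(camera, name): "region" (400x640 bool, what is visible of it) and "extent" ([left, top, right, bottom] in pixels, round what is visible of it).
The state is a dict: "time_s": time; "joint_positions": joint angles; "joint_velocities": joint speeds; "joint_efforts": joint torques, N m; "tool_pos": TCP position; "orientation": TCP orientation; "ft_force": force on the tool from outside, world axes, zero at the start; "ft_torque": the same for the moment, N m; "grip_width": opening from 0.0 (shut) to 1.0 (fully open).
Only numpy, scipy, OpenCV 4.12 (cv2) and the standard library are available. Lean on these libraries where they do the work, as an engineer would, in place of code of your own. Each camera call takes 0.05 s, during which the arm holds its last target.

## Working session

There is one attempt and no reset: what is moved stays moved. The work goes in short steps, Python scripts to look and compute and a tool call to move; the robot and the scene stay as the last step left them, time stands still between calls to the robot, and variables do not carry over. Pictures are saved under pics/ and viewed, and the job is handed in when it is done.

Besides the shell and the picture viewer there is one more tool, called after ">>>" in YAML: its name, and indented under it one key for each argument. servo_tool: Moves the arm, as the interface text tells. Its arguments: {"type":"object","properties":{"deltas":{"type":"array","items":{"type":"array","items":{"type":"array","items":{"type":"number"}}}}},"required":["deltas"]}

```bash
mkdir -p pics
python3 - <<'E'
from station import robot, read_camera, get_calibration
import cv2
s=robot.sense();print(s)
for n in ["scene","side","wrist"]:
    im=read_camera(n);cv2.imwrite(f"pics/{n}0.png",im[:,:,::-1]);print(n,get_calibration(n))
E
```

```text
{'time_s': 0.0, 'joint_positions': array([-1.42348589e+00,  4.94168319e-01,  1.34613782e+00, -2.49547708e-05,
        1.30250214e+00, -9.54902136e-02]), 'joint_velocities': array([-1.81544817e-05, -3.24516795e-04, -2.21826939e-04,  1.30685481e-03,
        1.53081661e-03, -4.43207172e-04]), 'joint_efforts': array([-6.08054852e-04, -8.78830075e+01, -3.81858265e+01,  7.04211113e-02,
        5.34988660e-02, -1.10906276e-04]), 'tool_pos': array([ 0.15020059, -0.60624224,  0.17824527]), 'orientation': array([ 9.92639442e-01,  1.21105613e-01, -2.77716638e-05, -6.07296296e-04]), 'ft_force': array([-0.03418103, -0.41008768, -0.04025309]), 'ft_torque': array([-0.01011165, -0.02603697, -0.06367233]), 'grip_width': 0.9961511155389761}
scene {'fx': 466.8370395302658, 'fy': 466.8370395302658, 'cx': 315.05834506510274, 'cy': 197.91443261301217, 'R': array([[-0.85204814, -0.52332697,  0.01195201],
       [-0.38118363,  0.604647  , -0.69935759],
       [ 0.35876594, -0.60044225, -0.71467203]]), 't': array([0.46751621, 0.21400543, 0.75931365])}
side {'fx': 489.2825965965646, 'fy': 489.2825965965646, 'cx': 320.7565235634495, 'cy': 200.2948409268717, 'R': array([[ 0.96310813, -0.26872523, -0.01447332],
       [-0.22580829, -0.77769591, -0.58668534],
       [ 0.14640131,  0.56830961, -0.80968564]]), 't': array([-0.46596341,  0.22686201,  0.86334562])}
wrist {'fx': 309.70691628693146, 'fy': 309.70691628693146, 'cx': 314.71227000974477, 'cy': 197.1828701991387, 'tool_from_camera': array([[-6.03345701e-04, -9.66970406e-01, -2.54887955e-01,
         7.10313487e-02],
       [ 9.99999790e-01, -5.23439489e-04, -3.81324726e-04,
        -9.75370378e-04],
       [ 2.35311304e-04, -2.54888131e-01,  9.66970519e-01,
        -2.06013806e-01],
       [ 0.00000000e+00,  0.00000000e+00,  0.00000000e+00,
         1.00000000e+00]])}
```

View pics/scene0.png

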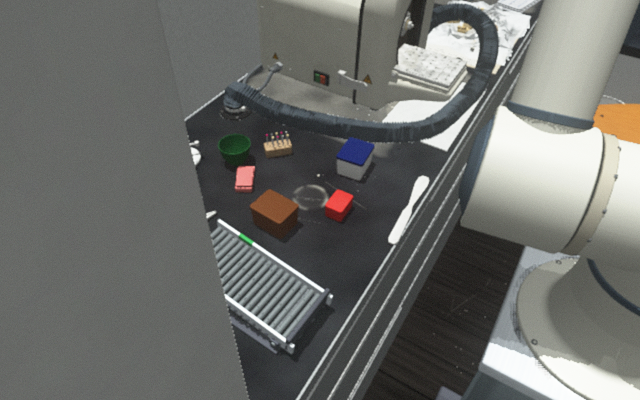

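View pics/side0.png

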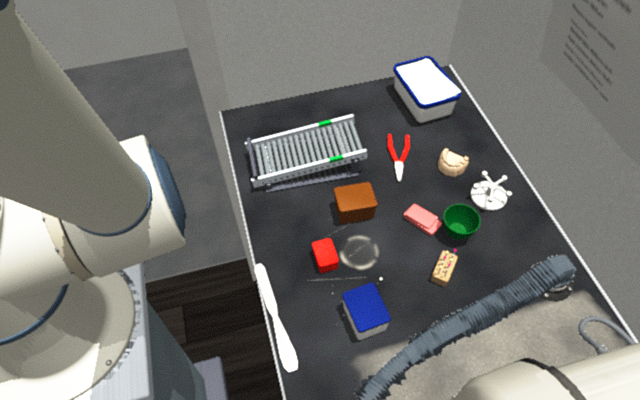

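View pics/wrist0.png

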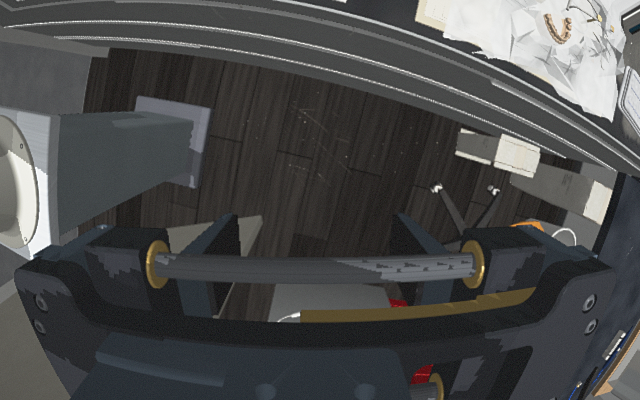

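```bash
cat > h.py <<'E'
import numpy as np, cv2
from station import robot, read_camera, get_calibration, finder
from scipy.optimize import minimize
from scipy.spatial.transform import Rotation as Ro
def proj(n,P):
    c=get_calibration(n);q=np.atleast_2d(P)@c['R'].T+c['t']
    return np.c_[c['fx']*q[:,0]/q[:,2]+c['cx'],c['fy']*q[:,1]/q[:,2]+c['cy']]
def ray(n,u,v):
    c=get_calibration(n);d=c['R'].T@np.array([(u-c['cx'])/c['fx'],(v-c['cy'])/c['fy'],1]);o=-c['R'].T@c['t'];return o,d
def onz(n,u,v,z):
    o,d=ray(n,u,v);return o+d*(z-o[2])/d[2]
def box(x,y,yaw,L,z0=0):
    c,s=np.cos(yaw),np.sin(yaw)
    return np.array([[x+c*a*L[0]/2-s*b*L[1]/2,y+s*a*L[0]/2+c*b*L[1]/2,z] for a in(-1,1) for b in(-1,1) for z in(z0,z0+L[2])])
def sil(n,P,S=4):
    m=np.zeros((400*S//1,640*S//1),np.uint8)
    h=cv2.convexHull(((proj(n,P)+.5)*S).astype(np.float32)).astype(np.int32)
    cv2.fillPoly(m,[h],1);return cv2.resize(m.astype(np.float32),(640,400),interpolation=cv2.INTER_AREA)
def fit(regs,L,x0):
    def cost(p):
        return sum(np.abs(sil(n,box(p[0],p[1],p[2],L))-r).sum()/r.sum() for n,r in regs.items())
    best=None
    for yaw in np.deg2rad(np.arange(-90,90,15)):
        c=cost([x0[0],x0[1],yaw])
        r=minimize(cost,[x0[0],x0[1],yaw],method='Nelder-Mead',options=dict(initial_simplex=[[x0[0],x0[1],yaw],[x0[0]+.015,x0[1],yaw],[x0[0],x0[1]+.015,yaw],[x0[0],x0[1],yaw+.2]],xatol=1e-4,fatol=1e-4))
        if best is None or r.fun<best.fun: best=r
    return best
E
python3 - <<'E'
from h import *
ims={n:read_camera(n) for n in("side","scene")}
for name,L,px in(("parts_box",(.06,.076,.049),(366,310)),("red_box",(.038,.054,.03),(325,255))):
    regs={}
    for n in ims:
        for r in finder.cut_out(n,name):
            print(name,n,round(r['score'],2),r['extent'])
            cv2.imwrite(f"pics/m_{name}_{n}.png",r['region'].astype(np.uint8)*255) if n not in regs else 0
            e=r['extent']; tgt=proj(n,onz('side',*px,L[2]))[0]
            if n not in regs and e[0]<tgt[0]<e[2] and e[1]<tgt[1]<e[3]: regs[n]=r['region'].astype(np.float32)
    x0=onz('side',*px,L[2])
    for rr in (regs,*[{n:regs[n]} for n in regs]):
        b=fit(rr,L,x0);print(name,list(rr),b.x[:2].round(4),np.rad2deg(b.x[2]).round(1),b.fun)
    im=ims['side'].copy()
for n in ims:
    for r in finder.cut_out(n,"lane_stop"): print('lane',n,r['score'],r['extent'])
cv2.imwrite("pics/side_lane.png",cv2.resize(ims['side'][100:200,230:380,::-1],None,fx=5,fy=5,interpolation=cv2.INTER_CUBIC))
cv2.imwrite("pics/side_box.png",cv2.resize(ims['side'][220:360,290:430,::-1],None,fx=4,fy=4,interpolation=cv2.INTER_CUBIC))
print(robot.sense()['time_s'])
E
```

```text
parts_box side 0.93 [340.8, 279.0, 393.6, 339.6]
parts_box side 0.87 [338.3, 182.9, 374.5, 222.5]
parts_box scene 0.8 [335.3, 136.1, 374.9, 178.9]
parts_box ['side', 'scene'] [ 0.5291 -0.1294] 9.1 0.30766844749450684Traceback (most recent call last):
  File "<stdin>", line 13, in <module>
  File "h.py", line 25, in fit
    r=minimize(cost,[x0[0],x0[1],yaw],method='Nelder-Mead',options=dict(initial_simplex=[[x0[0],x0[1],yaw],[x0[0]+.015,x0[1],yaw],[x0[0],x0[1]+.015,yaw],[x0[0],x0[1],yaw+.2]],xatol=1e-4,fatol=1e-4))
    res = _minimize_neldermead(fun, x0, args, callback, bounds=bounds,
                               **options)
    fxc = func(xc)
    fx = function(np.copy(x), *(wrapper_args + args))
  File "h.py", line 21, in cost
    return sum(np.abs(sil(n,box(p[0],p[1],p[2],L))-r).sum()/r.sum() for n,r in regs.items())
  File "h.py", line 21, in <genexpr>
    return sum(np.abs(sil(n,box(p[0],p[1],p[2],L))-r).sum()/r.sum() for n,r in regs.items())
                      ~~~^^^^^^^^^^^^^^^^^^^^^^^^^
  File "h.py", line 17, in sil
    h=cv2.convexHull(((proj(n,P)+.5)*S).astype(np.float32)).astype(np.int32)
                       ~~~~^^^^^
  File "h.py", line 6, in proj
    c=get_calibration(n);q=np.atleast_2d(P)@c['R'].T+c['t']
ValueError: time passes only in moves, steps and waits
```

```bash
python3 - <<'E'
s=open('h.py').read()
s=s.replace("def proj","_C={}\ndef cal(n):\n    if n not in _C:_C[n]=get_calibration(n)\n    return _C[n]\ndef proj",1).replace("c=get_calibration(n)","c=cal(n)")
open('h.py','w').write(s)
E
cat > m1.py <<'E'
from h import *
ims={n:read_camera(n) for n in("side","scene")}
for name,L,px in(("parts_box",(.06,.076,.049),(366,310)),("red_box",(.038,.054,.03),(325,255))):
    regs={}
    x0=onz('side',*px,L[2])
    for n in ims:
        for r in finder.cut_out(n,name):
            print(name,n,round(r['score'],2),r['extent'])
            e=r['extent']; tgt=proj(n,x0)[0]
            if n not in regs and e[0]<tgt[0]<e[2] and e[1]<tgt[1]<e[3]: regs[n]=r['region'].astype(np.float32)
    for rr in (regs,*[{n:regs[n]} for n in regs]):
        b=fit(rr,L,x0);print(name,list(rr),b.x[:2].round(4),np.rad2deg(b.x[2]).round(1),b.fun)
    bb=fit(regs,L,x0)
    for n in ims:
        for q in proj(n,box(*bb.x,L)): cv2.circle(ims[n],(int(round(q[0])),int(round(q[1]))),1,(0,255,0),-1)
for n in ims:
    for r in finder.cut_out(n,"lane_stop"): print('lane',n,r['score'],r['extent'])
cv2.imwrite("pics/side_lane.png",cv2.resize(ims['side'][100:200,230:380,::-1],None,fx=5,fy=5,interpolation=cv2.INTER_CUBIC))
cv2.imwrite("pics/side_box.png",cv2.resize(ims['side'][220:360,290:430,::-1],None,fx=4,fy=4,interpolation=cv2.INTER_CUBIC))
cv2.imwrite("pics/scene_box.png",cv2.resize(ims['scene'][100:350,200:400,::-1],None,fx=2.4,fy=2.4,interpolation=cv2.INTER_CUBIC))
print(robot.sense()['time_s'])
E
python3 m1.py
```

```text
parts_box side 0.85 [340.1, 282.9, 393.6, 340.0]
parts_box side 0.66 [337.1, 185.5, 377.6, 225.0]
parts_box scene 0.93 [335.6, 138.3, 372.0, 180.3]
parts_box scene 0.56 [249.6, 188.8, 300.4, 236.1]
parts_box ['side', 'scene'] [ 0.5296 -0.1292] 8.0 0.2756879925727844
parts_box ['side'] [ 0.5289 -0.1267] 2.6 0.09917160868644714
parts_box ['scene'] [ 0.5314 -0.1366] 10.2 0.09579337388277054
red_box side 0.66 [311.5, 243.4, 337.7, 271.8]
red_box scene 0.68 [325.9, 189.3, 357.8, 218.5]
red_box ['side', 'scene'] [0.4936 0.0006] 2.6 0.3588097095489502
red_box ['side'] [0.4926 0.0034] -1.5 0.07187045365571976
red_box ['scene'] [ 0.4953 -0.0045] 6.0 0.10855263471603394
lane side 0.92 [245.2, 113.6, 366.1, 192.7]
0.75
```

View pics/side_lane.png

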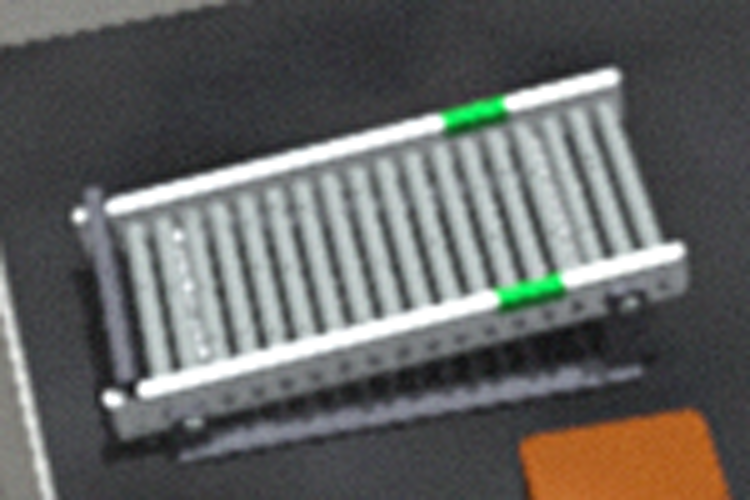

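View pics/side_box.png

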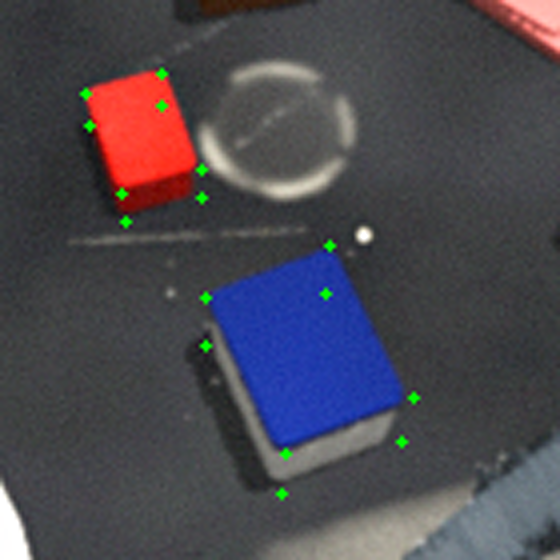

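View pics/scene_box.png

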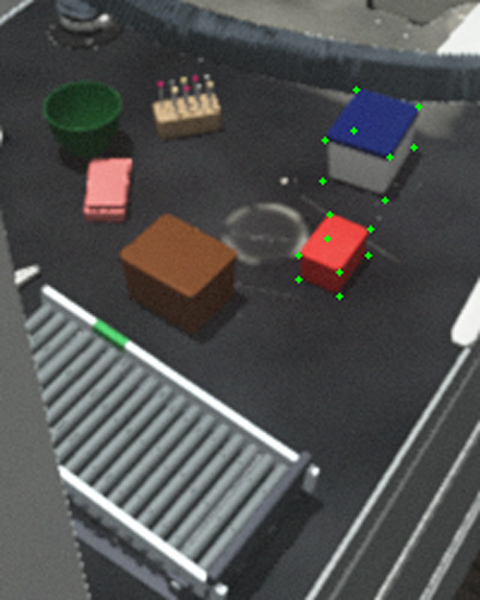

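Run:
```python
from h import *
f=lambda a,b:(230+a/5,100+b/5)
for nm,p,z in(("gU",(475,116),.06),("gL",(532,291),.06),("rUfar",(615,76),.07),("rLfar",(680,251),.07),("rUnear",(110,207),.041),("rLnear",(143,390),.041)):
    print(nm,onz('side',*f(*p),z).round(4))
print("gscene",onz('scene',200+110/2.4,100+333/2.4,.06).round(4),"rnear scene",onz('scene',200+297/2.4,100+457/2.4,.041), onz('scene',200+207/2.4,100+575/2.4,.041))
print("cams",[(-cal(n)['R'].T@cal(n)['t']).round(3) for n in('side','scene')])
```

```text
gU [0.5767 0.2952 0.06  ]
gL [0.5717 0.1919 0.06  ]
rUfar [0.6392 0.2917 0.07  ]
rLfar [0.6337 0.1873 0.07  ]
rUnear [0.4143 0.3052 0.041 ]
rLnear [0.4081 0.2011 0.041 ]
gscene [0.5716 0.1924 0.06  ] rnear scene [0.40990613 0.19997546 0.041     ] [0.41332397 0.30342589 0.041     ]
cams [array([ 0.374, -0.439,  0.825]), array([0.208, 0.571, 0.687])]
```

Run:
```python
from h import *
g=lambda a,b:(290+a/4-.4,220+b/4-.4)
k=lambda a,b:(200+a/2.4-.3,100+b/2.4-.3)
for n,c,z in(("side",[g(212,293),g(325,251),g(402,395),g(285,447)],.049),("scene",[k(329,131),k(359,92),k(419,106),k(388,153)],.049),
 ("side",[g(88,95),g(160,71),g(194,168),g(120,190)],.03),("scene",[k(302,254),k(330,215),k(371,231),k(340,273)],.03)):
    P=np.array([onz(n,*p,z)[:2] for p in c])
    print(n,P.mean(0).round(4),[ (round(float(np.linalg.norm(P[(i+1)%4]-P[i])),4),round(float(np.degrees(np.arctan2(*(P[(i+1)%4]-P[i])[::-1]))),1)) for i in range(4)])
```

```text
side [ 0.5283 -0.1281] [(0.0535, 5.9), (0.0719, -82.6), (0.0544, -171.6), (0.0743, 96.6)]
scene [ 0.5301 -0.133 ] [(0.0624, -86.3), (0.0565, -168.5), (0.072, 94.8), (0.0574, 1.9)]
side [0.4924 0.0018] [(0.0365, 5.2), (0.0545, -89.5), (0.0358, -177.5), (0.0527, 91.1)]
scene [0.4922 0.0007] [(0.0512, -86.5), (0.038, -177.4), (0.0546, 91.4), (0.0362, -2.8)]
```

Run:
```python
from h import *
for n,u,v in(("scene",262,60),("scene",320,85),("scene",385,108),("scene",430,135),("scene",440,145),("scene",340,135),("scene",480,50),("scene",425,180),("scene",392,242),("scene",535,25),("scene",405,140),("side",400,370),("side",370,395),("side",470,390),("side",560,265),("side",295,370),("side",222,112)):
    print(n,u,v,[onz(n,u,v,z)[:2].round(3) for z in(0,.1,.2,.3)])
s=robot.sense()
# project side-view of machine edge at several heights
```

```text
scene 262 60 [array([ 0.974, -0.399]), array([ 0.862, -0.258]), array([ 0.75 , -0.116]), array([0.639, 0.025])]
scene 320 85 [array([ 0.764, -0.376]), array([ 0.683, -0.238]), array([ 0.602, -0.1  ]), array([0.521, 0.038])]
scene 385 108 [array([ 0.569, -0.373]), array([ 0.517, -0.236]), array([ 0.464, -0.098]), array([0.411, 0.039])]
scene 430 135 [array([ 0.43 , -0.331]), array([ 0.398, -0.199]), array([ 0.365, -0.068]), array([0.333, 0.063])]
scene 440 145 [array([ 0.396, -0.308]), array([ 0.369, -0.18 ]), array([ 0.341, -0.052]), array([0.314, 0.076])]
scene 340 135 [array([ 0.612, -0.215]), array([ 0.553, -0.101]), array([0.494, 0.014]), array([0.435, 0.128])]
scene 480 50 [array([ 0.458, -0.801]), array([ 0.422, -0.601]), array([ 0.385, -0.401]), array([ 0.349, -0.202])]
scene 425 180 [array([ 0.381, -0.178]), array([ 0.355, -0.069]), array([0.33, 0.04]), array([0.305, 0.15 ])]
scene 392 242 [array([0.368, 0.016]), array([0.345, 0.097]), array([0.321, 0.178]), array([0.298, 0.259])]
scene 535 25 [array([ 0.358, -1.063]), array([ 0.336, -0.825]), array([ 0.314, -0.587]), array([ 0.292, -0.349])]
scene 405 140 [array([ 0.473, -0.281]), array([ 0.434, -0.157]), array([ 0.396, -0.033]), array([0.357, 0.091])]
side 400 370 [array([ 0.556, -0.232]), array([ 0.534, -0.257]), array([ 0.512, -0.282]), array([ 0.49 , -0.307])]
side 370 395 [array([ 0.495, -0.256]), array([ 0.48 , -0.278]), array([ 0.465, -0.301]), array([ 0.451, -0.323])]
side 470 390 [array([ 0.653, -0.293]), array([ 0.619, -0.311]), array([ 0.585, -0.328]), array([ 0.551, -0.346])]
side 560 265 [array([ 0.916, -0.131]), array([ 0.85 , -0.168]), array([ 0.784, -0.206]), array([ 0.719, -0.243])]
side 295 370 [array([ 0.388, -0.184]), array([ 0.386, -0.215]), array([ 0.384, -0.246]), array([ 0.383, -0.277])]
side 222 112 [array([0.365, 0.459]), array([0.366, 0.35 ]), array([0.367, 0.241]), array([0.368, 0.132])]
```

Run:
```python
import cv2
a=cv2.imread('pics/scene0.png')[0:200,180:540];b=cv2.imread('pics/side0.png')[220:400,340:640]
cv2.imwrite('pics/ca.png',cv2.resize(a,None,fx=2.2,fy=2.2));cv2.imwrite('pics/cb.png',cv2.resize(b,None,fx=2.5,fy=2.5))
```

```text
(no output)
```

View pics/ca.png

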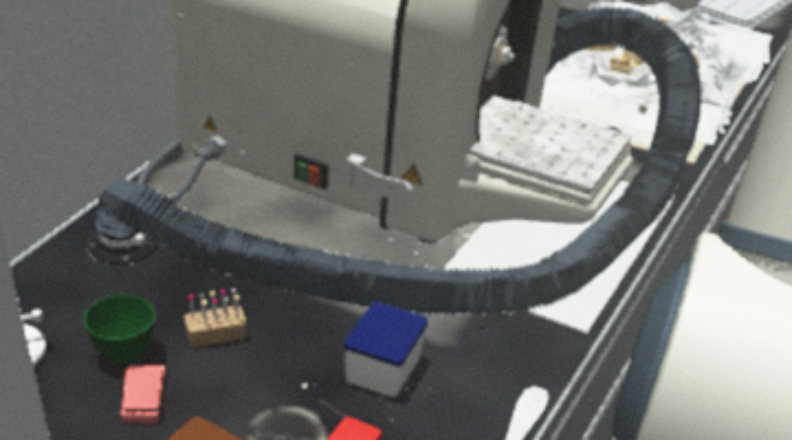

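View pics/cb.png

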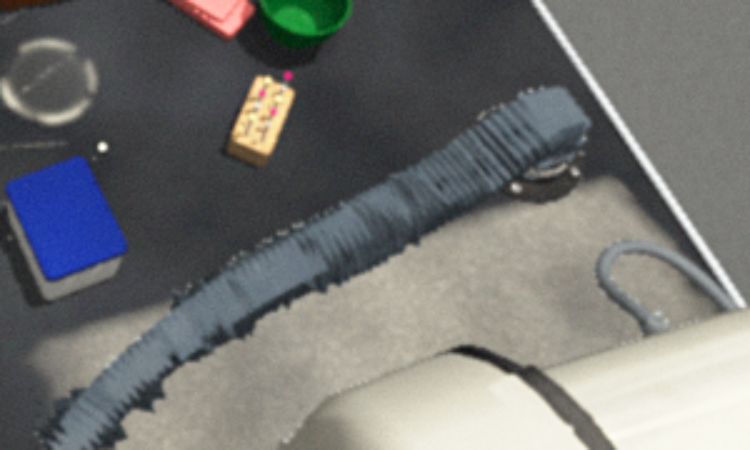

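>>> servo_tool:
  deltas:
    - [[0,-20,-36,0,0,0,91],[0,-34,-24,0,0,0,91],[0,-34,-24,0,0,0,91],[0,-34,-24,0,0,0,91],[0,-34,-24,0,0,0,91]]

```text
time_s: 1.17
tool_pos: [0.1124, -0.4535, 0.3117]
orientation: [0.993, 0.121, -0.0, -0.0]
ft_force: [-0.8, -0.4, 0.5]
grip_width: 0.998
```

Run:
```python
from h import *
s=robot.sense();print(s['tool_pos'],s['orientation'],s['joint_positions'],s['time_s'])
for n in("wrist","side","scene"):cv2.imwrite(f"pics/{n}1.png",read_camera(n)[:,:,::-1])
```

```text
[ 0.11242975 -0.45353026  0.3117011 ] [ 9.92634020e-01  1.21151569e-01 -3.92020224e-06 -1.25121831e-05] [-1.45569032e+00  1.50192780e-01  1.49786562e+00 -8.02291660e-06
  1.49355923e+00 -1.27793201e-01] 1.1667
```

View pics/wrist1.png

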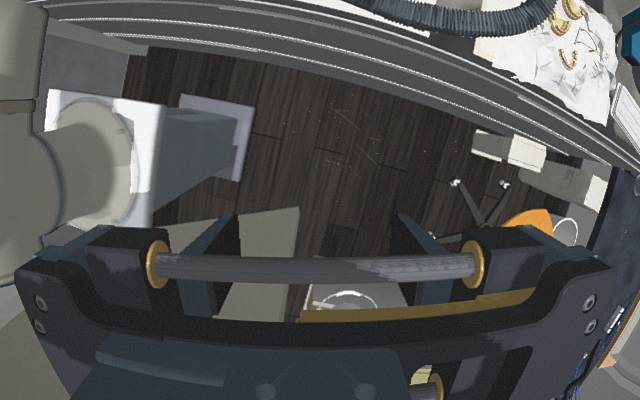

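View pics/scene1.png

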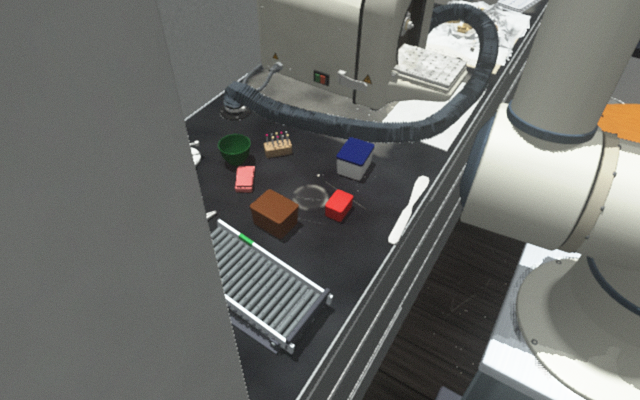

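```bash
cat >> h.py <<'E'
def wray(s,u,v):
    c=cal('wrist');T=c['tool_from_camera'];a=np.array([u-c['cx'],v-c['cy']]);r=np.hypot(*a);th=r/c['fx']
    d=np.array([*(np.sin(th)*a/max(r,1e-9)),np.cos(th)])
    R=Ro.from_quat(s['orientation']).as_matrix()
    return R@T[:3,3]+s['tool_pos'],R@T[:3,:3]@d
def wonz(s,u,v,z):
    o,d=wray(s,u,v);return o+d*(z-o[2])/d[2]
def wproj(s,P):
    c=cal('wrist');T=c['tool_from_camera'];R=Ro.from_quat(s['orientation']).as_matrix()
    q=(np.atleast_2d(P)-s['tool_pos'])@R;q=(q-T[:3,3])@T[:3,:3]
    rr=np.hypot(q[:,0],q[:,1]);th=np.arctan2(rr,q[:,2]);return np.c_[c['cx']+c['fx']*th*q[:,0]/rr,c['cy']+c['fx']*th*q[:,1]/rr]
E
python3 - <<'E'
from h import *
s=robot.sense()
for u,v in((385,8),(450,25),(520,25),(550,8)):
    for z in(0.02,.06,.1,.15,.2):
        P=wonz(s,u,v,z);print(u,v,z,P[:2].round(3),proj('scene',P)[0].round())
E
```

```text
385 8 0.02 [ 0.393 -0.504] [471.  98.]
385 8 0.06 [ 0.376 -0.499] [481.  87.]
385 8 0.1 [ 0.359 -0.493] [492.  76.]
385 8 0.15 [ 0.338 -0.486] [506.  60.]
385 8 0.2 [ 0.317 -0.48 ] [522.  44.]
450 25 0.02 [ 0.405 -0.621] [480.  76.]
450 25 0.06 [ 0.387 -0.606] [489.  67.]
450 25 0.1 [ 0.369 -0.592] [499.  57.]
450 25 0.15 [ 0.347 -0.573] [512.  44.]
450 25 0.2 [ 0.324 -0.554] [527.  29.]
520 25 0.02 [ 0.473 -0.766] [473.  47.]
520 25 0.06 [ 0.45  -0.739] [482.  40.]
520 25 0.1 [ 0.426 -0.713] [491.  33.]
520 25 0.15 [ 0.397 -0.68 ] [504.  22.]
520 25 0.2 [ 0.368 -0.647] [518.  10.]
550 8 0.02 [ 0.554 -0.839] [455.  31.]
550 8 0.06 [ 0.524 -0.806] [464.  25.]
550 8 0.1 [ 0.494 -0.774] [474.  18.]
550 8 0.15 [ 0.457 -0.734] [487.   9.]
550 8 0.2 [ 0.42  -0.693] [503.  -1.]
```

```bash
cat >> h.py <<'E'
def tq(psi,tilt=0):
    """psi deg: dir of tool y in world; tilt deg: tool y raised by tilt"""
    R=np.array([[-np.sin(np.radians(psi)),np.cos(np.radians(psi)),0],[np.cos(np.radians(psi)),np.sin(np.radians(psi)),0],[0,0,-1]]).T
    return R@Ro.from_rotvec([-np.radians(tilt),0,0]).as_matrix()
def plan(p,R,n,grip,s=None):
    s=s or robot.sense();p0=s['tool_pos'];R0=Ro.from_quat(s['orientation']);
    w=(R0.inv()*Ro.from_matrix(R)).as_rotvec();rows=[]
    Rc,pc=R0,p0.copy()
    wr=np.round(np.degrees(w)/n,2)
    for i in range(n):
        tgt=p0+(np.array(p)-p0)*(i+1)/n
        d=np.round(Rc.inv().apply(tgt-pc)*1000,1)
        rows.append([*d,*wr,grip]);pc=pc+Rc.apply(d/1000);Rc=Rc*Ro.from_rotvec(np.radians(wr))
    for i in range(0,n,5):print([[ [float(x)+0 for x in r] for r in rows[i:i+5]]])
    print('end',pc.round(4),np.degrees((Rc.inv()*Ro.from_matrix(R)).magnitude()).round(2))
E
python3 - <<'E'
from h import *
print(tq(-3,7)[:,1]); plan([.529,-.13,.2],tq(7),15,91)
E
```

```text
[ 0.9911859  -0.05194585  0.12186934]
[[[32.2, -14.4, 7.5, 0.01, 0.01, -5.54, 91.0], [33.3, -11.2, 7.4, 0.01, 0.01, -5.54, 91.0], [34.3, -7.9, 7.5, 0.01, 0.01, -5.54, 91.0], [35.0, -4.6, 7.5, 0.01, 0.01, -5.54, 91.0], [35.1, -1.1, 7.5, 0.01, 0.01, -5.54, 91.0]]]
[[[35.2, 2.2, 7.5, 0.01, 0.01, -5.54, 91.0], [34.8, 5.6, 7.5, 0.01, 0.01, -5.54, 91.0], [34.0, 8.9, 7.5, 0.01, 0.01, -5.54, 91.0], [33.0, 12.2, 7.5, 0.01, 0.01, -5.54, 91.0], [31.7, 15.3, 7.5, 0.01, 0.01, -5.54, 91.0]]]
[[[30.1, 18.4, 7.5, 0.01, 0.01, -5.54, 91.0], [28.2, 21.1, 7.5, 0.01, 0.01, -5.54, 91.0], [25.9, 23.7, 7.5, 0.01, 0.01, -5.54, 91.0], [23.6, 26.2, 7.6, 0.01, 0.01, -5.54, 91.0], [20.9, 28.3, 7.5, 0.01, 0.01, -5.54, 91.0]]]
end [ 0.529 -0.13   0.2  ] 0.06
```

>>> servo_tool:
  deltas:
    - [[32,-14,7,0,0,-5.5,91],[33,-11,7,0,0,-5.5,91],[34,-8,7,0,0,-5.5,91],[35,-5,7,0,0,-5.5,91],[35,-1,7,0,0,-5.5,91]]

```text
time_s: 1.73
tool_pos: [0.2521, -0.3469, 0.2747]
orientation: [0.935, 0.356, 0.0, -0.0]
ft_force: [1.2, -0.7, 1.1]
grip_width: 1.002
```

>>> servo_tool:
  deltas:
    - [[35,2,7,0,0,-5.5,91],[35,6,7,0,0,-5.5,91],[34,9,7,0,0,-5.5,91],[33,12,7,0,0,-5.5,91],[32,15,7,0,0,-5.5,91]]

```text
time_s: 2.15
tool_pos: [0.3916, -0.2385, 0.2396]
orientation: [0.823, 0.568, -0.0, -0.0]
ft_force: [0.7, -0.1, 1.0]
grip_width: 0.999
```

>>> servo_tool:
  deltas:
    - [[30,18,7,0,0,-5.5,91],[28,21,7,0,0,-5.5,91],[26,24,7,0,0,-5.5,91],[24,26,7,0,0,-5.5,91],[21,28,7,0,0,-5.5,91]]

```text
time_s: 2.57
tool_pos: [0.5307, -0.1307, 0.2042]
orientation: [0.665, 0.747, -0.0, -0.001]
ft_force: [0.9, -1.1, 0.9]
grip_width: 0.993
```

```bash
cat > look.py <<'E'
from h import *
import sys
s=robot.sense();print(s['tool_pos'].round(4),s['orientation'].round(4),s['joint_positions'].round(3),s['time_s'],s['ft_force'].round(1),s['grip_width'])
for n in sys.argv[2:]:cv2.imwrite(f"pics/{n}{sys.argv[1]}.png",read_camera(n)[:,:,::-1])
E
python3 look.py 2 wrist side
```

```text
[ 0.5307 -0.1307  0.2042] [ 6.646e-01  7.472e-01 -2.000e-04 -6.000e-04] [-0.351  0.359  1.504  0.     1.28  -0.468] 2.5667 [ 0.9 -1.1  0.9] 0.9931386296816956
```

View pics/wrist2.png

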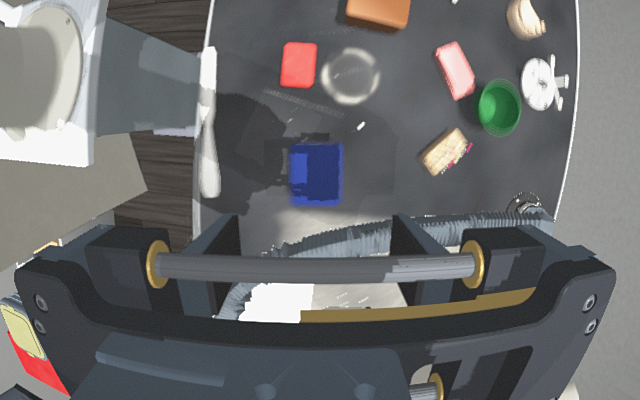

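Run:
```python
from h import *
s=robot.sense();im=cv2.imread('pics/wrist2.png').astype(int)
b,g,r=im[...,0],im[...,1],im[...,2]
mb=((b>90)&(b>1.8*r)&(b>1.8*g)).astype(np.uint8);mb[230:]=0;mb[:120]=0
mr=((r>120)&(g<.45*r)&(b<.45*r)).astype(np.uint8);mr[:, :270]=0;mr[:,325:]=0;mr[100:]=0
for m,z in((mb,.049),(mr,.03)):
    n,l,st,c=cv2.connectedComponentsWithStats(m);k=1+st[1:,4].argmax();print(st[k])
    cn=cv2.findContours((l==k).astype(np.uint8),0,cv2.CHAIN_APPROX_NONE)[0][0][:,0]
    W=np.array([wonz(s,*p,z)[:2] for p in cn])
    ctr,wh,a=cv2.minAreaRect((W*1000).astype(np.float32));print(ctr,wh,a)
e=cv2.imread('pics/wrist2.png')[120:230,240:400];cv2.imwrite('pics/cw2.png',cv2.resize(e,None,fx=4,fy=4))
```

```text
[ 290  145   52   60 2696]
(531.3456420898438, -124.16229248046875) (59.732582092285156, 71.31721496582031) 6.794366359710693
[280  42  37  46 390]
(494.493408203125, 6.016855239868164) (40.94901657104492, 56.77482986450195) 2.002281665802002
```

View pics/cw2.png

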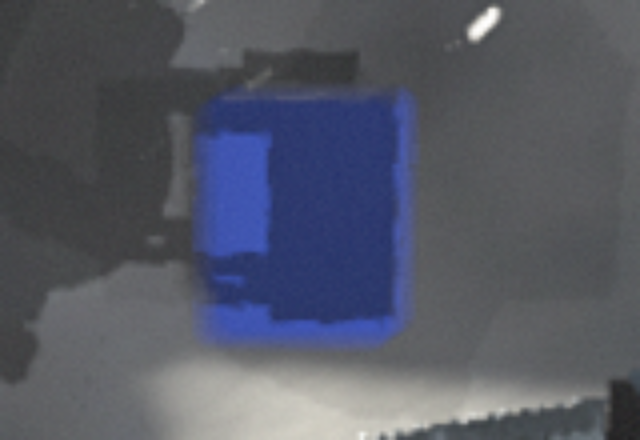

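>>> servo_tool:
  deltas:
    - [[4,-0.5,38,0,0,0,91],[0,0,38,0,0,0,91],[0,0,38,0,0,0,91],[0,0,34,0,0,0,91],[0,0,30,0,0,0,91]]

```text
time_s: 3.08
tool_pos: [0.5272, -0.1283, 0.0249]
orientation: [0.667, 0.745, -0.0, -0.001]
ft_force: [0.7, -0.3, -0.0]
grip_width: 0.997
```

```bash
python3 look.py 3 wrist side
```

```text
[ 0.5272 -0.1283  0.0249] [ 6.668e-01  7.452e-01 -4.000e-04 -9.000e-04] [-0.349  0.583  1.707 -0.     0.853 -0.46 ] 3.0833 [ 0.7 -0.3 -0. ] 0.9966256309027197
```

View pics/wrist3.png

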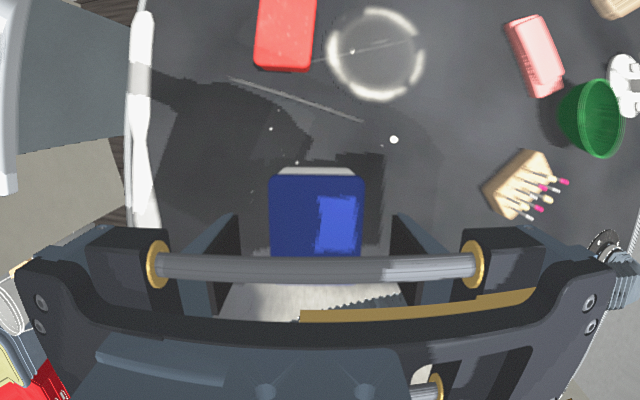

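>>> servo_tool:
  deltas:
    - [[0,0,7,0,0,0,91],[0,0,4,0,0,0,91],[0,0,0,0,0,0,91],[0,0,0,0,0,0,50],[0,0,0,0,0,0,50]]

```text
time_s: 3.6
tool_pos: [0.5288, -0.1284, 0.0179]
orientation: [0.666, 0.746, 0.0, 0.001]
ft_force: [0.1, 1.2, 0.2]
grip_width: 0.881
```

>>> servo_tool:
  deltas:
    - [[0,0,0,0,0,0,50],[0,0,0,0,0,0,50],[0,0,0,0,0,0,50],[0,0,0,0,0,0,50],[0,0,0,0,0,0,50]]

```text
time_s: 4.02
tool_pos: [0.5281, -0.1282, 0.0169]
orientation: [0.666, 0.746, 0.0, 0.0]
ft_force: [-0.1, -0.3, -0.0]
grip_width: 0.553
```

```bash
python3 look.py 4 wrist
```

```text
[ 0.5281 -0.1282  0.0169] [0.6665 0.7455 0.     0.    ] [-0.348  0.596  1.713 -0.     0.833 -0.46 ] 4.0167 [-0.1 -0.3 -0. ] 0.5530325746309805
```

View pics/wrist4.png

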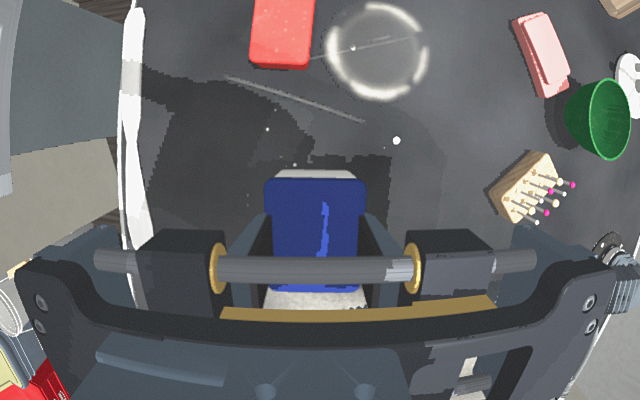

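>>> servo_tool:
  deltas:
    - [[0,0,0,0,0,0,30],[0,0,0,0,0,0,30],[0,0,0,0,0,0,30],[0,0,0,0,0,0,30],[0,0,0,0,0,0,30]]

```text
time_s: 4.48
tool_pos: [0.528, -0.1282, 0.0168]
orientation: [0.666, 0.746, -0.0, -0.0]
ft_force: [0.7, -1.0, 0.5]
grip_width: 0.329
```

>>> servo_tool:
  deltas:
    - [[0,0,0,0,0,0,30],[0,0,0,0,0,0,30],[0,0,0,0,0,0,30],[0,0,0,0,0,0,30],[0,0,0,0,0,0,30]]

```text
time_s: 4.9
tool_pos: [0.528, -0.1282, 0.0168]
orientation: [0.666, 0.746, -0.0, -0.0]
ft_force: [0.4, 0.2, 0.2]
grip_width: 0.327
```

```bash
python3 look.py 5 wrist
```

```text
[ 0.528  -0.1282  0.0168] [ 0.6665  0.7455 -0.     -0.    ] [-0.348  0.596  1.713 -0.     0.833 -0.46 ] 4.9 [0.4 0.2 0.2] 0.32698121632629534
```

View pics/wrist5.png

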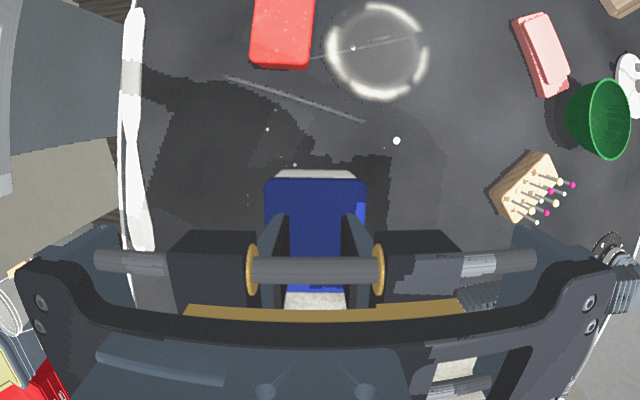

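```bash
python3 - <<'E'
from h import *
s=robot.sense()
R=Ro.from_quat(s['orientation']).as_matrix()
for p in([0,0,0],[16,15,0],[-16,15,0],[16,15,-19],[16,15,-40],[16,15,-60]):
    print(p,wproj(s,R@np.array(p)/1000+s['tool_pos']).round(0))
for p in box(.530,-.127,np.radians(7),(.06,.076,.049)): print(p.round(3),wproj(s,p).round(0))
print(wonz(s,264,182,.049),wonz(s,366,182,.049),wonz(s,270,290,.049),wonz(s,275,170,.0),wonz(s,354,170,0))
E
cat > /dev/null; python3 look.py 5 side scene
```

```text
[0, 0, 0] [[316. 222.]]
[16, 15, 0] [[338. 200.]]
[-16, 15, 0] [[337. 243.]]
[16, 15, -19] [[340. 208.]]
[16, 15, -40] [[343. 219.]]
[16, 15, -60] [[346. 232.]]
[ 0.505 -0.168  0.   ] [[281. 259.]]
[ 0.505 -0.168  0.049] [[274. 292.]]
[ 0.496 -0.093  0.   ] [[277. 164.]]
[ 0.496 -0.093  0.049] [[267. 177.]]
[ 0.564 -0.161  0.   ] [[356. 258.]]
[ 0.564 -0.161  0.049] [[365. 290.]]
[ 0.555 -0.086  0.   ] [[359. 164.]]
[ 0.555 -0.086  0.049] [[371. 176.]]
[ 0.49405665 -0.09585403  0.049     ] [ 0.552714   -0.08929946  0.049     ] [ 0.50204476 -0.16752325  0.049     ] [ 0.49444659 -0.09720797  0.        ] [ 0.55199187 -0.09078167  0.        ]
[ 0.528  -0.1282  0.0168] [ 0.6665  0.7455  0.     -0.    ] [-0.348  0.596  1.713  0.     0.833 -0.46 ] 4.95 [-0.9  0.5  0.7] 0.3279567548206178
```

View pics/side5.png

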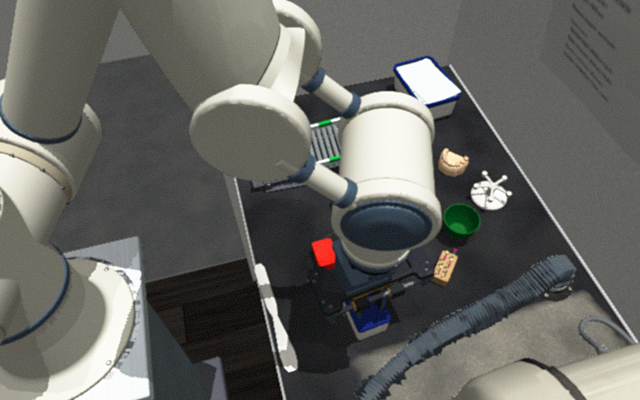

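View pics/scene5.png

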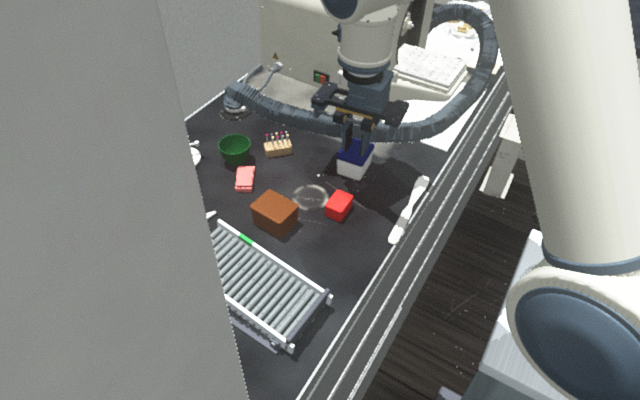

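Run:
```python
from h import *
s=robot.sense();R=Ro.from_quat(s['orientation']).as_matrix()
ims={n:cv2.imread(f'pics/{n}5.png') for n in('scene','side')}
for z in(0,-20,-32,-60):
  for y in(-15,15):
    P=R@np.array([0,y,z])/1000+s['tool_pos']
    print(z,y,P.round(3),proj('scene',P)[0].round(1),proj('side',P)[0].round(1))
a=ims['scene'][80:200,290:430];b=ims['side'][250:350,300:450]
cv2.imwrite('pics/c5a.png',cv2.resize(a,None,fx=5,fy=5,interpolation=cv2.INTER_CUBIC));cv2.imwrite('pics/c5b.png',cv2.resize(b,None,fx=5,fy=5,interpolation=cv2.INTER_CUBIC))
```

```text
0 -15 [ 0.513 -0.13   0.017] [360.6 164.7] [356.9 316.5]
0 15 [ 0.543 -0.127  0.017] [347.8 160.7] [372.5 310.3]
-20 -15 [ 0.513 -0.13   0.037] [361.4 157.6] [357.5 311.9]
-20 15 [ 0.543 -0.127  0.037] [348.3 153.6] [373.4 305.6]
-32 -15 [ 0.513 -0.13   0.049] [361.8 153.3] [357.8 309. ]
-32 15 [ 0.543 -0.127  0.049] [348.7 149.3] [373.9 302.7]
-60 -15 [ 0.513 -0.13   0.077] [363.  142.9] [358.6 302.1]
-60 15 [ 0.543 -0.127  0.077] [349.5 138.9] [375.1 295.6]
```

View pics/c5a.png

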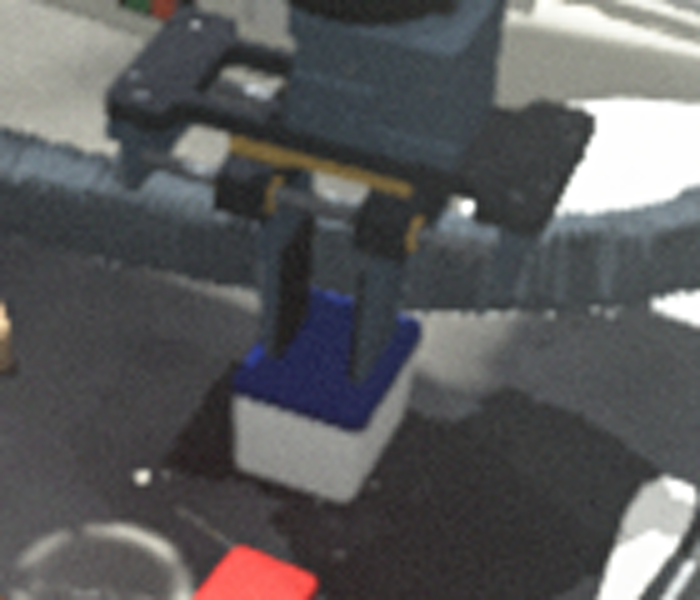

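View pics/c5b.png

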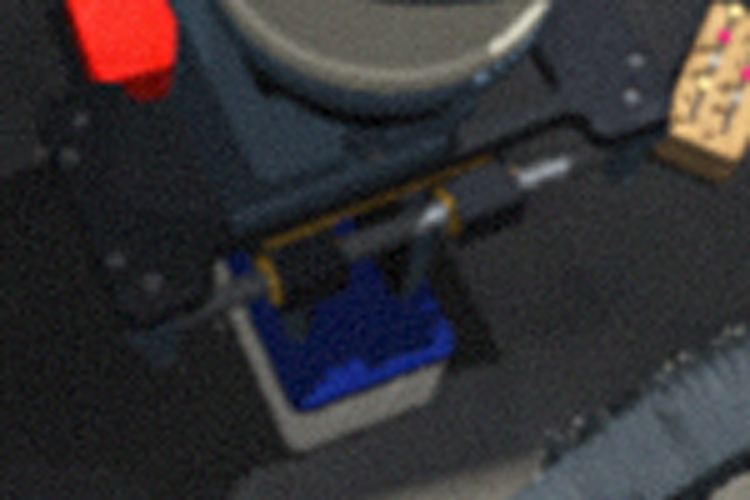

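>>> servo_tool:
  deltas:
    - [[0,0,-4,0,0,0,30],[0,0,-8,0,0,0,30],[0,0,-8,0,0,0,30],[0,0,0,0,0,0,30],[0,0,0,0,0,0,30]]

```text
time_s: 5.47
tool_pos: [0.5286, -0.1284, 0.0376]
orientation: [0.666, 0.746, 0.0, 0.001]
ft_force: [-0.3, 0.1, -0.8]
grip_width: 0.326
```

```bash
python3 look.py 6 wrist scene
python3 - <<'E'
import cv2
a=cv2.imread('pics/scene6.png')[80:200,290:430];cv2.imwrite('pics/c6a.png',cv2.resize(a,None,fx=5,fy=5,interpolation=cv2.INTER_CUBIC))
E
```

```text
[ 0.5286 -0.1284  0.0376] [6.664e-01 7.456e-01 3.000e-04 7.000e-04] [-0.348  0.564  1.698 -0.     0.879 -0.46 ] 5.4667 [-0.3  0.1 -0.8] 0.3260635670533214
```

View pics/wrist6.png

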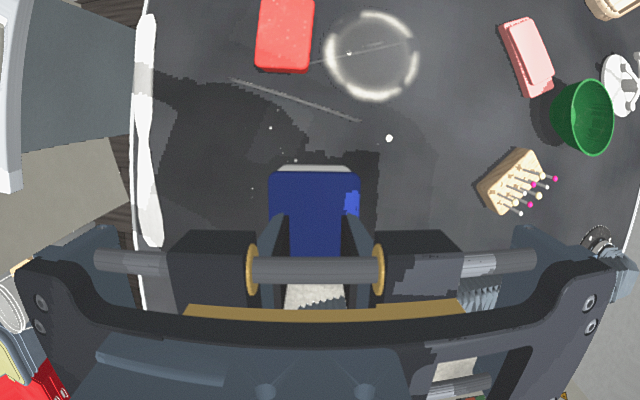

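View pics/c6a.png

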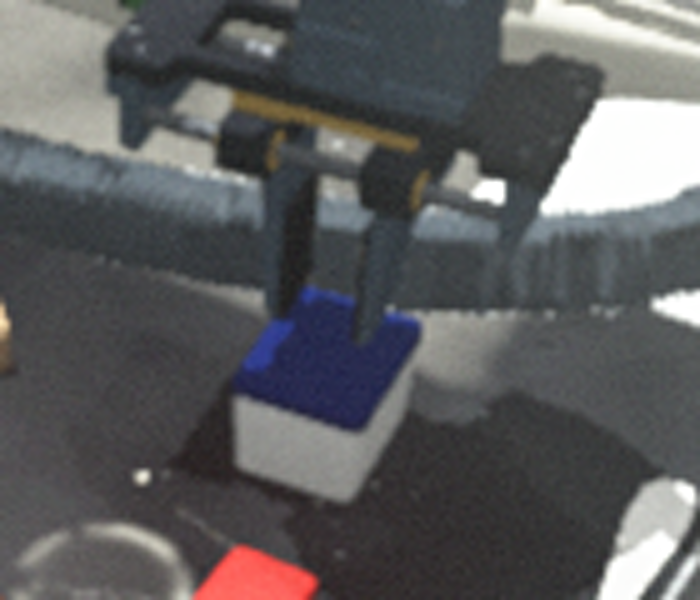

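Run:
```python
from h import *
from scipy.optimize import fsolve
s=dict(tool_pos=np.zeros(3),orientation=[0,0,0,1])
ims=[cv2.imread(f'pics/wrist{k}.png') for k in(2,6)]
cv2.imwrite('pics/cw6.png',np.vstack([cv2.resize(i[200:300,180:460],None,fx=2.8,fy=2.8,interpolation=cv2.INTER_CUBIC) for i in ims]))
for y in(45.6,15):
  for z in(0,-20,-32,-45,-60):
    print(y,z,[wproj(s,np.array([x,y,z])/1000).round(0)[0].tolist() for x in(16,-16)])
```

```text
45.6 0 [[381.0, 200.0], [378.0, 243.0]]
45.6 -20 [[387.0, 209.0], [384.0, 254.0]]
45.6 -32 [[392.0, 214.0], [388.0, 262.0]]
45.6 -45 [[397.0, 221.0], [392.0, 272.0]]
45.6 -60 [[404.0, 231.0], [398.0, 284.0]]
15 0 [[338.0, 200.0], [337.0, 243.0]]
15 -20 [[340.0, 209.0], [339.0, 255.0]]
15 -32 [[341.0, 215.0], [340.0, 263.0]]
15 -45 [[343.0, 222.0], [342.0, 273.0]]
15 -60 [[346.0, 232.0], [344.0, 286.0]]
```

View pics/cw6.png

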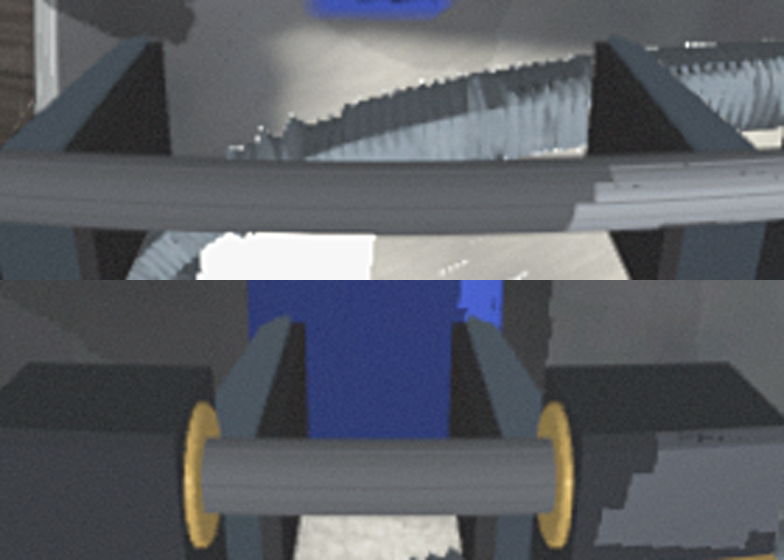

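>>> servo_tool:
  deltas:
    - [[0,0,0,0,0,0,91],[0,0,0,0,0,0,91],[0,0,0,0,0,0,91],[0,0,0,0,0,0,91],[0,0,0,0,0,0,91]]

```text
time_s: 5.98
tool_pos: [0.528, -0.1282, 0.0367]
orientation: [0.666, 0.746, -0.0, -0.0]
ft_force: [-0.3, -0.4, -0.9]
grip_width: 0.666
```

>>> servo_tool:
  deltas:
    - [[0,0,0,0,0,0,91],[0,0,0,0,0,0,91],[0,0,0,0,0,0,91],[0,0,0,0,0,0,91],[0,0,0,0,0,0,91]]

```text
time_s: 6.4
tool_pos: [0.528, -0.1282, 0.0368]
orientation: [0.666, 0.746, -0.0, -0.0]
ft_force: [-0.2, 0.7, 0.1]
grip_width: 0.992
```

>>> servo_tool:
  deltas:
    - [[0,0,12,0,0,0,91],[0,0,12,0,0,0,91],[0,0,12,0,0,0,91],[0,0,0,0,0,0,91],[0,0,0,0,0,0,91]]

```text
time_s: 6.82
tool_pos: [0.5277, -0.128, 0.0006]
orientation: [0.666, 0.746, -0.0, -0.001]
ft_force: [0.9, -0.4, -0.2]
grip_width: 0.996
```

```bash
python3 look.py 7 wrist scene
python3 - <<'E'
import cv2
a=cv2.imread('pics/scene7.png')[80:200,290:430];cv2.imwrite('pics/c7a.png',cv2.resize(a,None,fx=5,fy=5,interpolation=cv2.INTER_CUBIC))
E
```

```text
[ 0.5277 -0.128   0.0006] [ 6.665e-01  7.455e-01 -2.000e-04 -6.000e-04] [-0.348  0.622  1.723  0.     0.797 -0.46 ] 6.8167 [ 0.9 -0.4 -0.2] 0.9960716272185997
```

View pics/wrist7.png

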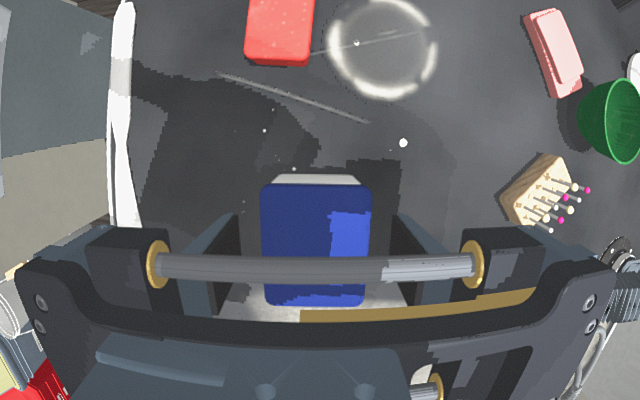

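View pics/c7a.png

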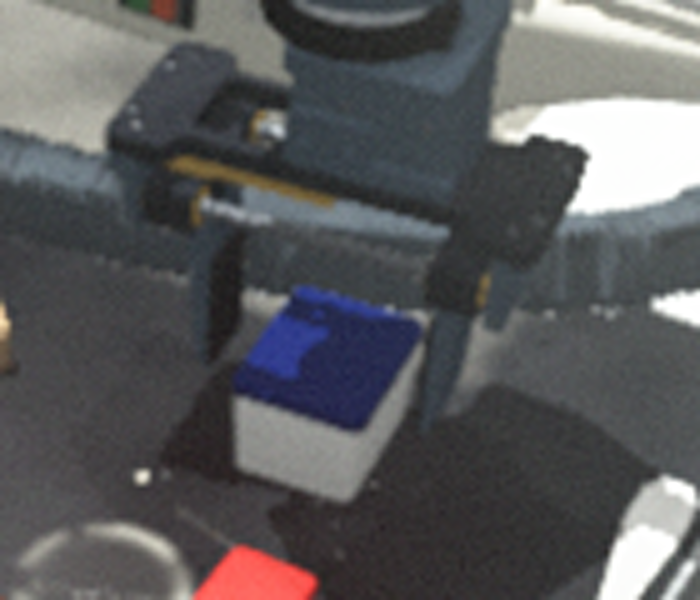

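>>> servo_tool:
  deltas:
    - [[0,1,8,0,0,0,91],[0,0,8,0,0,0,91],[0,0,0,0,0,0,91],[0,0,0,0,0,0,50],[0,0,0,0,0,0,50]]

```text
time_s: 7.33
tool_pos: [0.5289, -0.128, -0.0153]
orientation: [0.666, 0.746, -0.0, -0.0]
ft_force: [0.2, -0.1, -0.5]
grip_width: 0.885
```

>>> servo_tool:
  deltas:
    - [[0,0,0,0,0,0,50],[0,0,0,0,0,0,50],[0,0,0,0,0,0,50],[0,0,0,0,0,0,50],[0,0,0,0,0,0,50]]

```text
time_s: 7.75
tool_pos: [0.5291, -0.1281, -0.015]
orientation: [0.666, 0.746, 0.0, 0.0]
ft_force: [-0.9, 0.2, 2.9]
grip_width: 0.66
```

```bash
python3 look.py 8 wrist
python3 - <<'E'
from h import *
P=np.array([.574,.2436,.05]);L=tq(-3.3,7)
print(L.T@(P-robot.sense()['tool_pos']))
plan([.528,-.128,.16],tq(6.5),5,50)
E
```

```text
[ 0.5291 -0.1281 -0.015 ] [6.664e-01 7.456e-01 0.000e+00 1.000e-04] [-0.347  0.649  1.73  -0.     0.763 -0.459] 7.75 [-0.9  0.2  2.9] 0.6598403116277183
[ 0.37368131  0.03119094 -0.06166179]
[[[0.0, -0.2, -35.0, 0.0, 0.0, -0.02, 50.0], [0.1, -0.2, -35.0, 0.0, 0.0, -0.02, 50.0], [0.0, -0.2, -35.0, 0.0, 0.0, -0.02, 50.0], [0.1, -0.2, -35.0, 0.0, 0.0, -0.02, 50.0], [0.0, -0.2, -35.0, 0.0, 0.0, -0.02, 50.0]]]
end [ 0.528 -0.128  0.16 ] 0.02
```

View pics/wrist8.png

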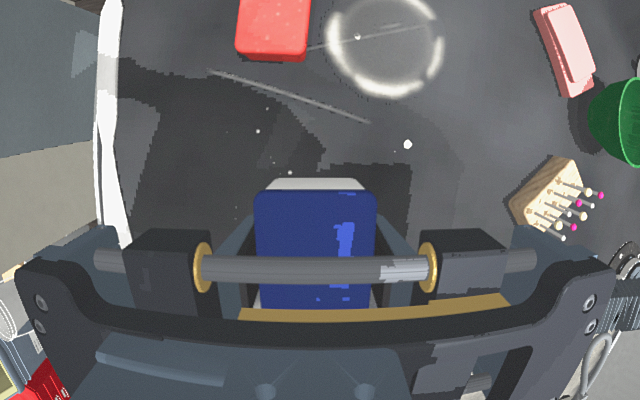

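>>> servo_tool:
  deltas:
    - [[0,0,-10,0,0,0,40],[0,0,-30,0,0,0,40],[0,0,-35,0,0,0,40],[0,0,-35,0,0,0,40],[0,0,-35,0,0,0,40]]

```text
time_s: 8.22
tool_pos: [0.5285, -0.1278, 0.132]
orientation: [0.666, 0.746, -0.0, -0.0]
ft_force: [1.3, 0.4, -3.0]
grip_width: 0.657
```

```bash
python3 look.py 9 wrist
python3 - <<'E'
from h import *
P=np.array([.574,.2436,.05]);L=tq(-3.3,7);n=-L[:,2];print(n)
plan(P+n*.075,L,10,40)
E
```

```text
[ 0.5285 -0.1278  0.132 ] [ 6.665e-01  7.455e-01 -1.000e-04 -2.000e-04] [-0.347  0.433  1.605  0.     1.104 -0.459] 8.2167 [ 1.3  0.4 -3. ] 0.6568812987087825
[-0.12166726  0.00701529  0.99254615]
[[[36.7, 7.5, 1.3, -0.66, -0.04, 0.97, 40.0], [36.8, 6.8, 1.4, -0.66, -0.04, 0.97, 40.0], [37.0, 6.2, 1.4, -0.66, -0.04, 0.97, 40.0], [37.0, 5.5, 1.5, -0.66, -0.04, 0.97, 40.0], [37.1, 4.9, 1.5, -0.66, -0.04, 0.97, 40.0]]]
[[[37.2, 4.2, 1.5, -0.66, -0.04, 0.97, 40.0], [37.3, 3.6, 1.6, -0.66, -0.04, 0.97, 40.0], [37.3, 3.0, 1.5, -0.66, -0.04, 0.97, 40.0], [37.4, 2.3, 1.6, -0.66, -0.04, 0.97, 40.0], [37.4, 1.6, 1.5, -0.66, -0.04, 0.97, 40.0]]]
end [0.5649 0.2441 0.1245] 0.06
```

View pics/wrist9.png

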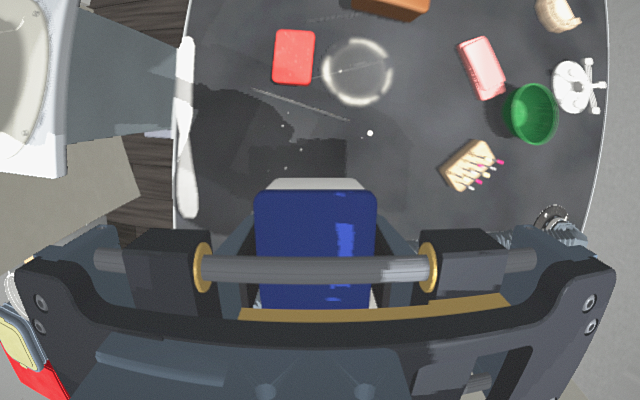

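>>> servo_tool:
  deltas:
    - [[20,5,0,-0.6,0,1,40],[36,7,0,-0.6,0,1,40],[37,6,1,-0.6,0,1,40],[37,6,1,-0.6,0,1,40],[37,5,1,-0.6,0,1,40]]

```text
time_s: 8.68
tool_pos: [0.5455, 0.0423, 0.1279]
orientation: [0.699, 0.715, 0.02, 0.018]
ft_force: [0.8, 0.5, -1.4]
grip_width: 0.66
```

>>> servo_tool:
  deltas:
    - [[37,4,2,-0.7,0,1,40],[37,4,2,-0.7,0,1,40],[37,3,2,-0.7,0,1,40],[37,2,2,-0.7,0,1,40],[37,2,2,-0.7,0,1,40]]

```text
time_s: 9.1
tool_pos: [0.5629, 0.2275, 0.1198]
orientation: [0.728, 0.683, 0.042, 0.038]
ft_force: [1.3, 0.2, -2.9]
grip_width: 0.66
```

```bash
python3 look.py 10 wrist side scene
python3 - <<'E'
from h import *
P=np.array([.574,.2436,.05]);L=tq(-3.3,7);n=-L[:,2]
plan(P+n*.045,L,5,40)
E
```

```text
[0.5629 0.2275 0.1198] [0.7281 0.6831 0.0423 0.038 ] [ 0.306  0.48   1.567 -0.038  0.986  0.389] 9.1 [ 1.3  0.2 -2.9] 0.6603985871013386
[[[3.2, 0.4, 5.1, -0.11, -0.11, -0.03, 40.0], [3.2, 0.4, 5.0, -0.11, -0.11, -0.03, 40.0], [3.2, 0.4, 5.1, -0.11, -0.11, -0.03, 40.0], [3.2, 0.3, 5.1, -0.11, -0.11, -0.03, 40.0], [3.2, 0.4, 5.0, -0.11, -0.11, -0.03, 40.0]]]
end [0.5685 0.2439 0.0947] 0.02
```

View pics/wrist10.png

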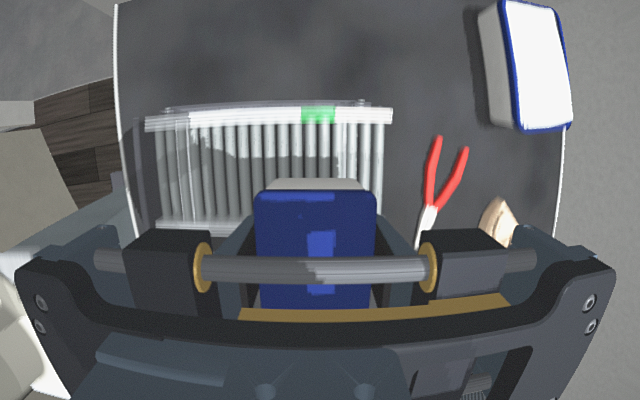

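View pics/scene10.png

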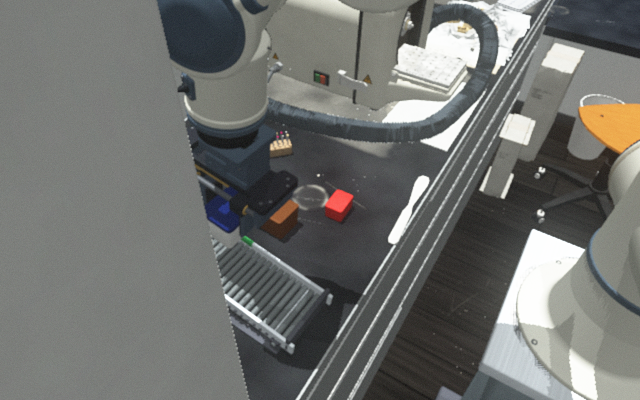

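Run:
```python
from h import *
s=robot.sense()
print('mark',wonz(s,318,114,.06),wonz(s,303,114,.06),wonz(s,335,114,.06),'far end',wonz(s,392,116,.07),'near',wonz(s,150,124,.041))
```

```text
mark [0.5759525  0.30335969 0.06      ] [0.56316909 0.3041363  0.06      ] [0.59063632 0.30260258 0.06      ] far end [0.63878323 0.29923281 0.07      ] near [0.41872408 0.31089943 0.041     ]
```

Run:
```python
from h import *
P=np.array([.574,.2455,.05]);L=tq(-3.3,7);n=-L[:,2]
plan(P+n*.005,L,5,40)
```

```text
[[[3.5, 0.4, 13.1, -0.11, -0.11, -0.03, 40.0], [3.5, 0.5, 13.0, -0.11, -0.11, -0.03, 40.0], [3.5, 0.4, 13.1, -0.11, -0.11, -0.03, 40.0], [3.6, 0.3, 13.1, -0.11, -0.11, -0.03, 40.0], [3.6, 0.4, 13.0, -0.11, -0.11, -0.03, 40.0]]]
end [0.5734 0.2455 0.055 ] 0.02
```

>>> servo_tool:
  deltas:
    - [[2,0,12,0,0,0,40],[2,0,12,0,0,0,40],[2,0,12,0,0,0,40],[2,0,12,0,0,0,40],[0,0,0,0,0,0,40]]

```text
time_s: 9.67
tool_pos: [0.5681, 0.2327, 0.0686]
orientation: [0.728, 0.683, 0.04, 0.037]
ft_force: [-1.1, -1.0, -2.6]
grip_width: 0.656
```

```bash
python3 look.py 11 wrist side
python3 - <<'E'
from h import *
P=np.array([.574,.2455,.05]);L=tq(-3.3,7);n=-L[:,2]
plan(P+n*-.013,L,5,40)
a=cv2.imread('pics/side11.png')[100:220,230:430];cv2.imwrite('pics/c11.png',cv2.resize(a,None,fx=4,fy=4,interpolation=cv2.INTER_CUBIC))
E
```

```text
[0.5681 0.2327 0.0686] [0.7282 0.6832 0.0402 0.037 ] [ 0.312  0.556  1.595 -0.042  0.886  0.401] 9.6667 [-1.1 -1.  -2.6] 0.6563581688945233
[[[2.5, 0.4, 6.9, -0.12, -0.09, -0.07, 40.0], [2.4, 0.4, 6.9, -0.12, -0.09, -0.07, 40.0], [2.5, 0.4, 6.8, -0.12, -0.09, -0.07, 40.0], [2.5, 0.3, 6.9, -0.12, -0.09, -0.07, 40.0], [2.5, 0.4, 6.9, -0.12, -0.09, -0.07, 40.0]]]
end [0.5756 0.2454 0.0371] 0.03
```

View pics/wrist11.png

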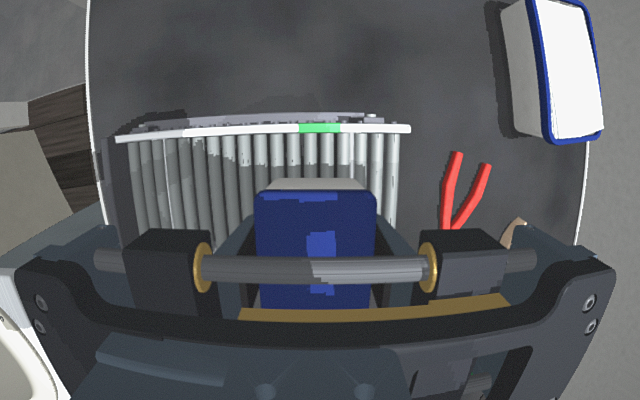

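View pics/c11.png

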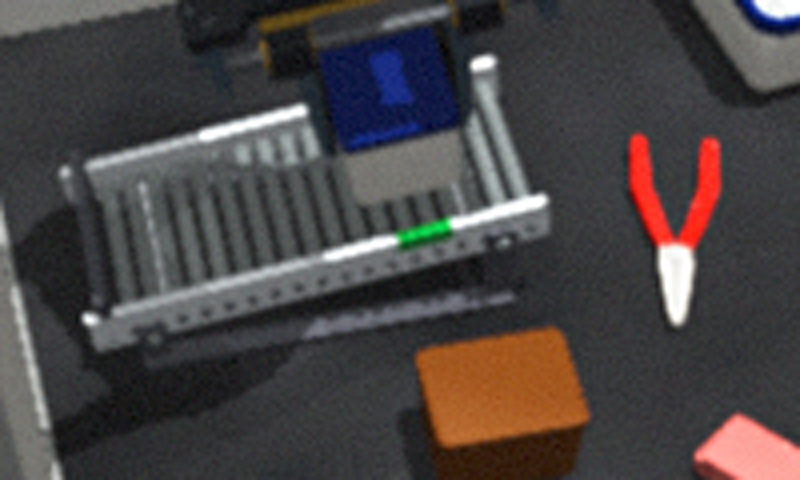

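>>> servo_tool:
  deltas:
    - [[6,1,0,-0.2,0,0,40],[6,1,5,-0.2,-0.2,0,40],[0,0,10,-0.2,-0.2,0,40],[0,0,8,0,0,-0.3,40],[0,0,0,0,0,0,40]]

```text
time_s: 10.18
tool_pos: [0.5738, 0.2454, 0.0473]
orientation: [0.726, 0.685, 0.042, 0.044]
ft_force: [0.2, -0.1, -3.6]
grip_width: 0.662
```

```bash
python3 look.py 12 wrist side
python3 - <<'E'
from h import *
P=np.array([.574,.2455,.05]);L=tq(-3.3,7);n=-L[:,2]
plan(P+n*-.013,L,5,40)
s=robot.sense();L2=Ro.from_quat(s['orientation']).as_matrix();print(L2.round(3)[:,1])
a=cv2.imread('pics/side12.png')[100:220,230:430];cv2.imwrite('pics/c12.png',cv2.resize(a,None,fx=4,fy=4,interpolation=cv2.INTER_CUBIC))
E
```

```text
[0.5738 0.2454 0.0473] [0.7256 0.6854 0.0418 0.0437] [ 0.337  0.594  1.594 -0.061  0.842  0.432] 10.1833 [ 0.2 -0.1 -3.6] 0.6622136296821481
[[[0.0, 0.0, 2.3, 0.0, -0.02, 0.0, 40.0], [0.0, -0.1, 2.4, 0.0, -0.02, 0.0, 40.0], [0.1, 0.0, 2.3, 0.0, -0.02, 0.0, 40.0], [0.0, -0.1, 2.4, 0.0, -0.02, 0.0, 40.0], [0.0, 0.0, 2.3, 0.0, -0.02, 0.0, 40.0]]]
end [0.5756 0.2454 0.0371] 0.03
[ 0.991 -0.057  0.122]
```

View pics/wrist12.png

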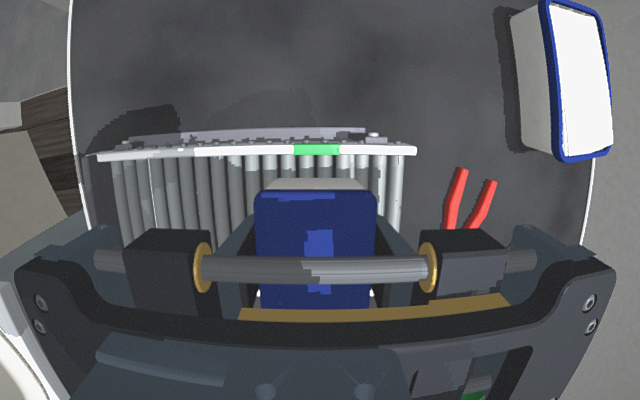

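View pics/c12.png

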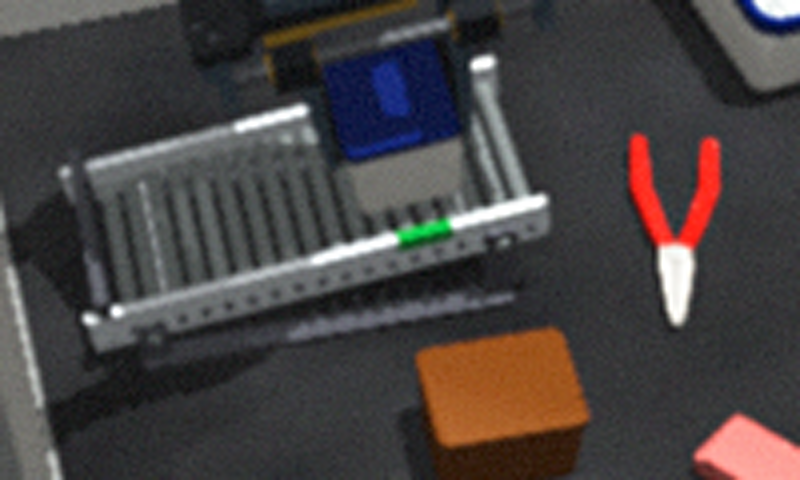

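>>> servo_tool:
  deltas:
    - [[0,0,4,0,0,0,40],[0,0,4,0,0,0,40],[0,0,2,0,0,0,40],[0,0,1,0,0,0,40],[0,0,0,0,0,0,40]]

```text
time_s: 10.7
tool_pos: [0.5761, 0.2453, 0.0382]
orientation: [0.726, 0.685, 0.043, 0.044]
ft_force: [-0.4, -0.2, -2.8]
grip_width: 0.658
```

```bash
python3 look.py 13 side
python3 - <<'E'
from h import *
P=np.array([.574,.2455,.05]);L=tq(-3.3,7);n=-L[:,2]
s=robot.sense();print('box bottom in lane', L.T@(s['tool_pos']+.015*n-P)*1000)
a=cv2.imread('pics/side13.png')[100:220,230:430];cv2.imwrite('pics/c13.png',cv2.resize(a,None,fx=4,fy=4,interpolation=cv2.INTER_CUBIC))
E
```

```text
[0.5761 0.2453 0.0382] [0.726  0.6849 0.0429 0.0441] [ 0.335  0.609  1.598 -0.062  0.821  0.433] 10.7 [-0.4 -0.2 -2.8] 0.6578434665725553
box bottom in lane [ 0.01037732  0.7522546  -3.24112172]
```

View pics/c13.png

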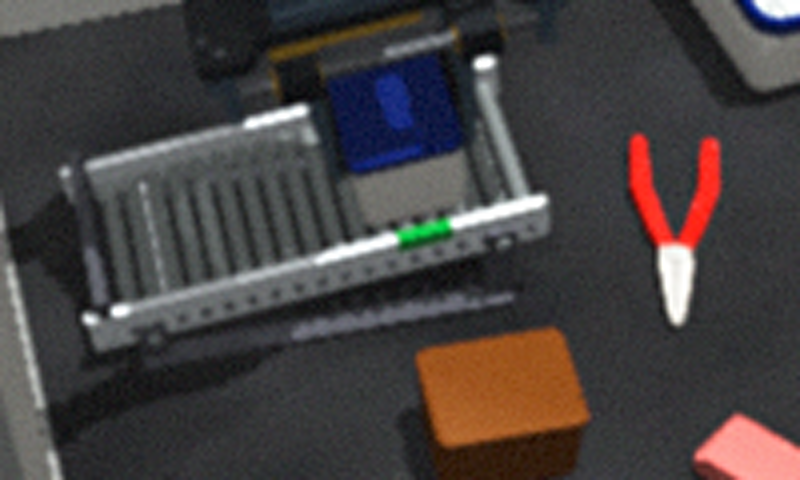

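>>> servo_tool:
  deltas:
    - [[0,0,1.5,0,0,0,40],[0,0,1,0,0,0,40],[0,0,0.5,0,0,0,40],[0,0,0,0,0,0,40],[0,0,0,0,0,0,40]]

```text
time_s: 11.17
tool_pos: [0.5765, 0.2454, 0.0355]
orientation: [0.726, 0.685, 0.043, 0.044]
ft_force: [-0.3, 0.6, -2.7]
grip_width: 0.66
```

>>> servo_tool:
  deltas:
    - [[0,0,1,0,0,0,40],[0,0,0.5,0,0,0,40],[0,0,0,0,0,0,40],[0,0,0,0,0,0,40],[0,0,0,0,0,0,40]]

```text
time_s: 11.58
tool_pos: [0.5776, 0.2455, 0.0352]
orientation: [0.726, 0.685, 0.044, 0.045]
ft_force: [-2.9, -2.0, 14.2]
grip_width: 0.66
```

>>> servo_tool:
  deltas:
    - [[0,0,0,0,0,0,91],[0,0,0,0,0,0,91],[0,0,0,0,0,0,91],[0,0,0,0,0,0,91],[0,0,0,0,0,0,91]]

```text
time_s: 12.0
tool_pos: [0.5767, 0.2454, 0.0339]
orientation: [0.726, 0.685, 0.043, 0.044]
ft_force: [-0.3, -0.2, -0.1]
grip_width: 0.986
```

```bash
python3 look.py 14 wrist side
```

```text
[0.5767 0.2454 0.0339] [0.7259 0.685  0.043  0.0441] [ 0.335  0.615  1.6   -0.062  0.813  0.434] 12.0 [-0.3 -0.2 -0.1] 0.9863307035440328
```

View pics/wrist14.png

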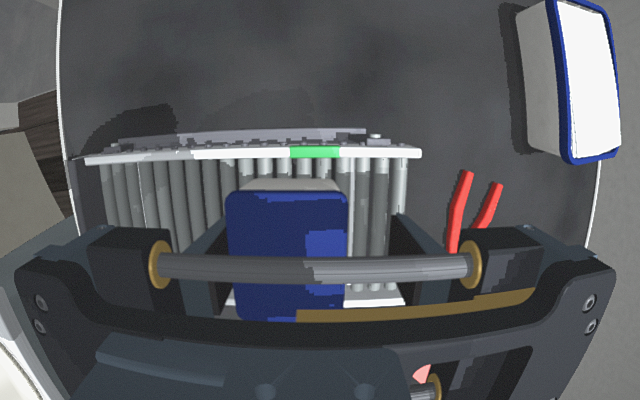

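>>> servo_tool:
  deltas:
    - [[0,0,-10,0,0,0,91],[0,0,-25,0,0,0,91],[0,0,-35,0,0,0,91],[0,0,-35,0,0,0,91],[0,0,-25,0,0,0,91]]

```text
time_s: 12.52
tool_pos: [0.5609, 0.2464, 0.1667]
orientation: [0.726, 0.685, 0.044, 0.045]
ft_force: [0.7, -0.3, 0.4]
grip_width: 0.998
```

```bash
python3 look.py 15 wrist side;python3 - <<'E'
from h import *
plan([.493,.001,.2],tq(2),10,91)
E
```

```text
[0.5609 0.2464 0.1667] [0.7259 0.6849 0.0441 0.0446] [ 0.346  0.431  1.505 -0.053  1.089  0.426] 12.5167 [ 0.7 -0.3  0.4] 0.9977490053260835
[[[-24.9, -5.1, -4.0, 0.75, 0.01, -0.53, 91.0], [-25.0, -5.3, -3.9, 0.75, 0.01, -0.53, 91.0], [-24.8, -5.6, -3.8, 0.75, 0.01, -0.53, 91.0], [-24.8, -5.9, -3.8, 0.75, 0.01, -0.53, 91.0], [-24.7, -6.2, -3.7, 0.75, 0.01, -0.53, 91.0]]]
[[[-24.7, -6.5, -3.6, 0.75, 0.01, -0.53, 91.0], [-24.6, -6.7, -3.5, 0.75, 0.01, -0.53, 91.0], [-24.6, -7.0, -3.5, 0.75, 0.01, -0.53, 91.0], [-24.5, -7.3, -3.3, 0.75, 0.01, -0.53, 91.0], [-24.4, -7.5, -3.3, 0.75, 0.01, -0.53, 91.0]]]
end [0.493 0.001 0.2  ] 0.05
```

View pics/wrist15.png

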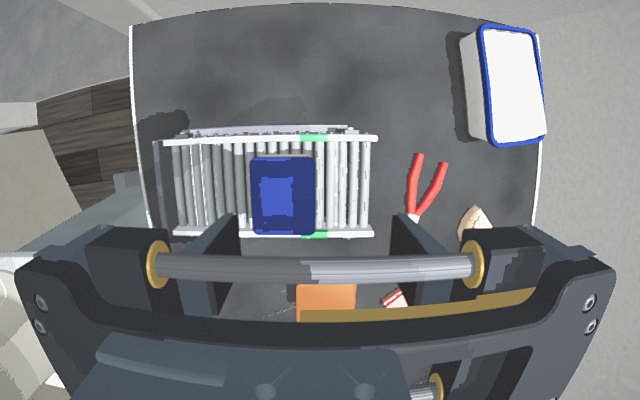

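>>> servo_tool:
  deltas:
    - [[-25,-5,-4,0.7,0,-0.5,91],[-25,-5,-4,0.8,0,-0.5,91],[-25,-6,-4,0.7,0,-0.5,91],[-25,-6,-4,0.8,0,-0.5,91],[-25,-6,-4,0.7,0,-0.5,91]]

```text
time_s: 13.03
tool_pos: [0.525, 0.1214, 0.1803]
orientation: [0.712, 0.702, 0.02, 0.021]
ft_force: [1.1, -1.0, -0.0]
grip_width: 1.0
```

>>> servo_tool:
  deltas:
    - [[-25,-6,-4,0.8,0,-0.5,91],[-25,-7,-4,0.7,0,-0.6,91],[-25,-7,-3,0.8,0,-0.6,91],[-24,-7,-3,0.7,0,-0.5,91],[-24,-7,-3,0.8,0,-0.6,91]]

```text
time_s: 13.45
tool_pos: [0.491, -0.0018, 0.1966]
orientation: [0.695, 0.719, -0.004, -0.002]
ft_force: [0.2, 0.9, 0.2]
grip_width: 0.996
```

```bash
python3 look.py 16 wrist side
python3 - <<'E'
from h import *
s=robot.sense();im=cv2.imread('pics/wrist16.png').astype(int)
b,g,r=im[...,0],im[...,1],im[...,2]
m=((r>90)&(g<.45*r)&(b<.45*r)).astype(np.uint8);m[:100]=0
n,l,st,c=cv2.connectedComponentsWithStats(m)
for k in range(1,n):
    if st[k,4]<300: continue
    cn=cv2.findContours((l==k).astype(np.uint8),0,cv2.CHAIN_APPROX_NONE)[0][0][:,0]
    W=np.array([wonz(s,*p,.03)[:2] for p in cn]);print(st[k],cv2.minAreaRect((W*1000).astype(np.float32)))
E
```

```text
[ 0.491  -0.0018  0.1966] [ 0.6947  0.7193 -0.0042 -0.0019] [-0.122  0.291  1.634 -0.005  1.224 -0.155] 13.45 [0.2 0.9 0.2] 0.996374251232263
[ 302  150   32   44 1244] ((492.2762145996094, 2.396230697631836), (37.73283386230469, 53.84971237182617), 1.3283145427703857)
```

View pics/wrist16.png

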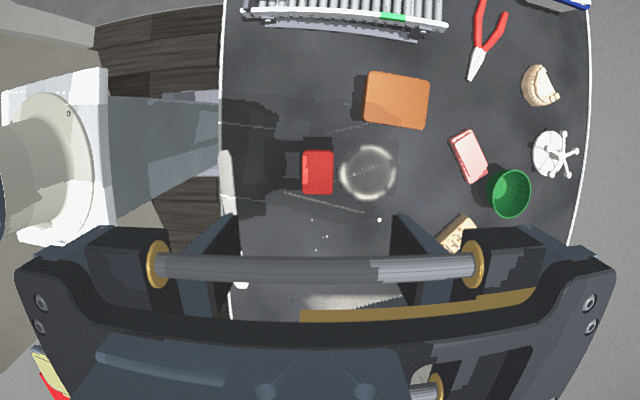

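View pics/side16.png

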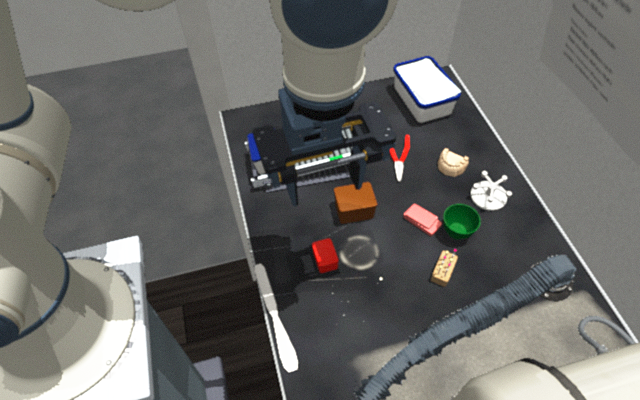

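Run:
```python
from h import *
s=robot.sense()
for z in(0,.015):
    print(z,[wonz(s,u,v,z)[:2].round(4).tolist() for u,v in((339,172),(397,172),(368,145),(368,201))])
    print('red edges',[wonz(s,u,v,.03)[:2].round(4).tolist() for u,v in((333,172),(302,172))])
im=cv2.imread('pics/wrist16.png')[130:220,270:420];cv2.imwrite('pics/c16.png',cv2.resize(im,None,fx=5,fy=5,interpolation=cv2.INTER_CUBIC))
im=cv2.imread('pics/side0.png')[220:290,300:400];cv2.imwrite('pics/c16s.png',cv2.resize(im,None,fx=7,fy=7,interpolation=cv2.INTER_CUBIC))
im=cv2.imread('pics/scene0.png')[165:235,270:370];cv2.imwrite('pics/c16c.png',cv2.resize(im,None,fx=7,fy=7,interpolation=cv2.INTER_CUBIC))
```

```text
0 [[0.521, -0.0023], [0.5998, 0.001], [0.5575, 0.0352], [0.5627, -0.0408]]
red edges [[0.5113, 0.0028], [0.4734, 0.0015]]
0.015 [[0.5198, 0.0004], [0.5957, 0.0036], [0.555, 0.0365], [0.56, -0.0367]]
red edges [[0.5113, 0.0028], [0.4734, 0.0015]]
```

View pics/c16.png

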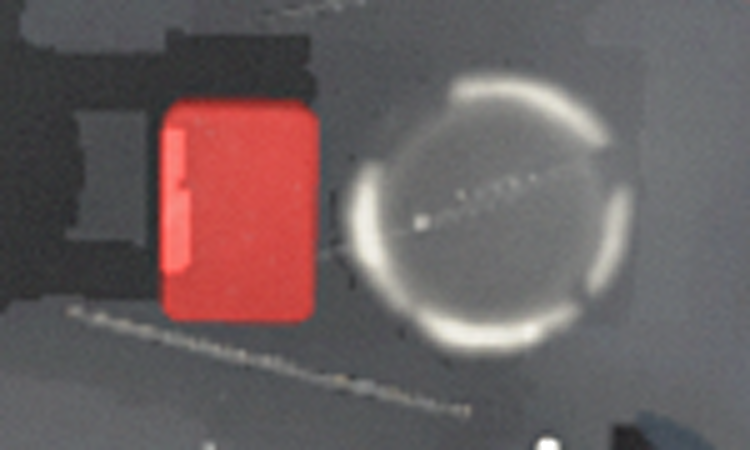

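View pics/c16s.png

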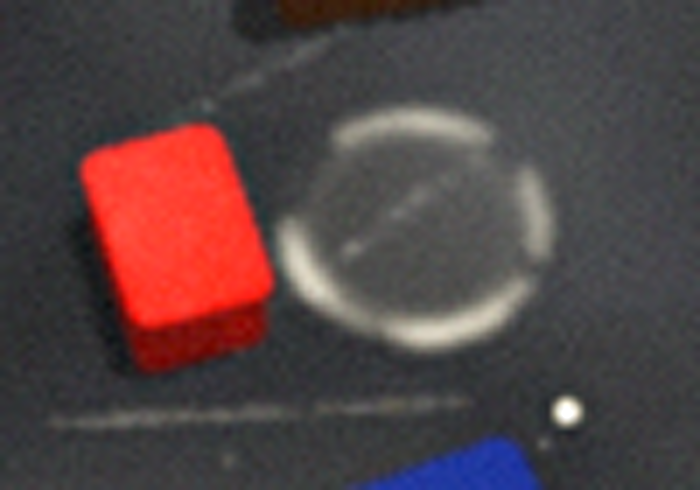

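View pics/c16c.png

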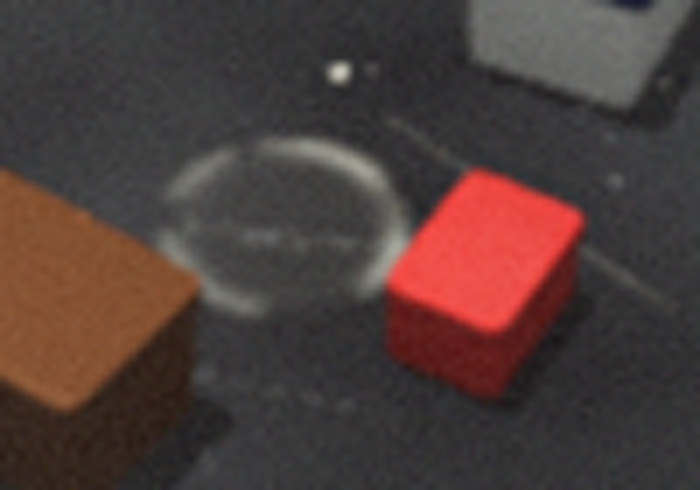

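Run:
```python
from h import *
s=robot.sense()
print('brown top',[wonz(s,u,v,.049)[:2].round(3).tolist() for u,v in((363,118),(425,130),(368,71))])
plan([.4925,.0015,.04],tq(1.7),5,70)
```

```text
brown top [[0.542, 0.07], [0.617, 0.062], [0.546, 0.125]]
[[[1.1, 0.5, 31.4, -0.09, 0.05, 0.03, 70.0], [1.1, 0.5, 31.3, -0.09, 0.05, 0.03, 70.0], [1.0, 0.4, 31.4, -0.09, 0.05, 0.03, 70.0], [1.0, 0.3, 31.4, -0.09, 0.05, 0.03, 70.0], [1.0, 0.3, 31.3, -0.09, 0.05, 0.03, 70.0]]]
end [0.4925 0.0015 0.04  ] 0.03
```

>>> servo_tool:
  deltas:
    - [[1,0,30,-0.1,0,0,80],[1,0,32,-0.1,0,0,80],[1,0,32,-0.1,0,0,80],[1,0,32,-0.1,0,0,80],[0,0,26,-0.1,0,0,80]]

```text
time_s: 13.97
tool_pos: [0.4902, 0.0034, 0.0426]
orientation: [0.695, 0.719, -0.001, 0.001]
ft_force: [0.0, -0.4, -1.1]
grip_width: 0.879
```

```bash
python3 look.py 17 wrist
python3 - <<'E'
from h import *
plan([.4925,.0015,-.024],tq(1.7),5,80)
E
```

```text
[0.4902 0.0034 0.0426] [ 0.6948  0.7192 -0.001   0.0011] [-0.113  0.502  1.823 -0.004  0.815 -0.144] 13.9667 [ 0.  -0.4 -1.1] 0.879087860600226
[[[-0.4, 0.9, 12.6, -0.05, 0.03, 0.05, 80.0], [-0.4, 0.9, 12.6, -0.05, 0.03, 0.05, 80.0], [-0.4, 1.0, 12.6, -0.05, 0.03, 0.05, 80.0], [-0.5, 0.8, 12.6, -0.05, 0.03, 0.05, 80.0], [-0.4, 0.9, 12.6, -0.05, 0.03, 0.05, 80.0]]]
end [ 0.4925  0.0015 -0.024 ] 0.04
```

View pics/wrist17.png

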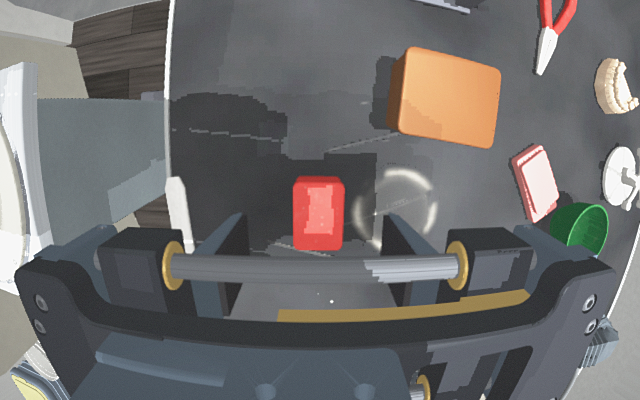

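>>> servo_tool:
  deltas:
    - [[0,1,14,-0.1,0,0,80],[-1,1,14,-0.1,0,0,80],[-1,0,14,0,0,0,80],[0,0,12,0,0,0,80],[0,0,8,0,0,0,80]]

```text
time_s: 14.43
tool_pos: [0.4934, 0.0009, -0.0178]
orientation: [0.695, 0.719, 0.0, 0.003]
ft_force: [-0.5, 0.5, 0.2]
grip_width: 0.879
```

>>> servo_tool:
  deltas:
    - [[0,0,2,0,0,0,80],[0,0,0,0,0,0,25],[0,0,0,0,0,0,25],[0,0,0,0,0,0,25],[0,0,0,0,0,0,25]]

```text
time_s: 14.85
tool_pos: [0.4938, 0.0006, -0.0189]
orientation: [0.695, 0.719, 0.001, 0.003]
ft_force: [-0.0, -0.1, -0.7]
grip_width: 0.617
```

>>> servo_tool:
  deltas:
    - [[0,0,0,0,0,0,25],[0,0,0,0,0,0,25],[0,0,0,0,0,0,25],[0,0,0,0,0,0,25],[0,0,0,0,0,0,25]]

```text
time_s: 15.27
tool_pos: [0.4935, 0.0006, -0.0193]
orientation: [0.695, 0.719, 0.001, 0.003]
ft_force: [-0.9, 0.4, 5.5]
grip_width: 0.412
```

```bash
python3 look.py 18 wrist scene
```

```text
[ 0.4935  0.0006 -0.0193] [6.949e-01 7.191e-01 6.000e-04 2.800e-03] [-0.118  0.615  1.864 -0.004  0.658 -0.149] 15.2667 [-0.9  0.4  5.5] 0.41249341455670097
```

View pics/wrist18.png

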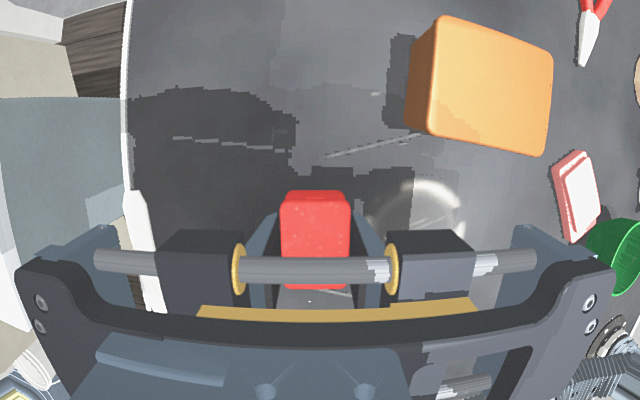

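View pics/scene18.png

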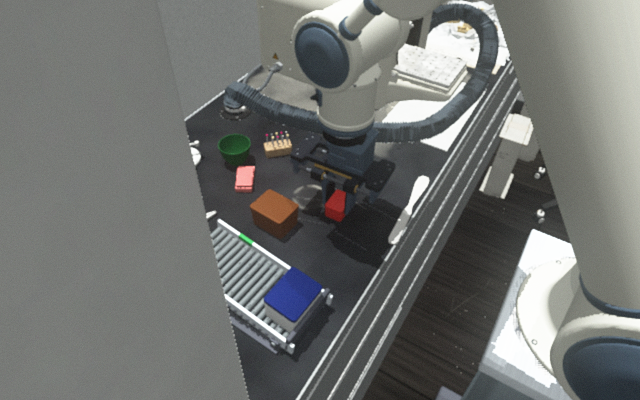

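>>> servo_tool:
  deltas:
    - [[0,0,-8,0,0,0,20],[0,0,-25,0,0,0,20],[0,0,-35,0,0,0,20],[0,0,-35,0,0,0,20],[0,0,-35,0,0,0,20]]

```text
time_s: 15.78
tool_pos: [0.492, 0.0011, 0.1204]
orientation: [0.695, 0.719, 0.0, 0.002]
ft_force: [1.3, -0.1, -2.2]
grip_width: 0.412
```

```bash
python3 look.py 19 wrist
python3 - <<'E'
from h import *
P=np.array([.574,.2455,.05]);L=tq(-3.3,7);n=-L[:,2]
plan(P+n*.06,L,10,20)
E
```

```text
[0.492  0.0011 0.1204] [6.948e-01 7.192e-01 2.000e-04 2.400e-03] [-0.117  0.381  1.744 -0.003  1.013 -0.15 ] 15.7833 [ 1.3 -0.1 -2.2] 0.41231474979403476
[[[24.3, 8.0, 1.7, -0.63, -0.01, 0.53, 20.0], [24.3, 7.7, 1.7, -0.63, -0.01, 0.53, 20.0], [24.4, 7.5, 1.8, -0.63, -0.01, 0.53, 20.0], [24.4, 7.2, 2.0, -0.63, -0.01, 0.53, 20.0], [24.6, 7.0, 1.9, -0.63, -0.01, 0.53, 20.0]]]
[[[24.5, 6.8, 2.1, -0.63, -0.01, 0.53, 20.0], [24.7, 6.4, 2.1, -0.63, -0.01, 0.53, 20.0], [24.7, 6.3, 2.2, -0.63, -0.01, 0.53, 20.0], [24.8, 6.0, 2.2, -0.63, -0.01, 0.53, 20.0], [24.8, 5.7, 2.3, -0.63, -0.01, 0.53, 20.0]]]
end [0.5667 0.2459 0.1096] 0.02
```

View pics/wrist19.png

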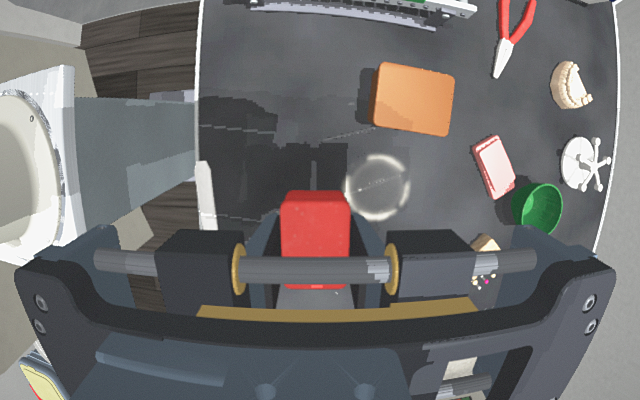

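>>> servo_tool:
  deltas:
    - [[22,8,0,-0.6,0,0.5,20],[24,8,0,-0.6,0,0.5,20],[24,8,1,-0.6,0,0.5,20],[25,7,1,-0.6,0,0.5,20],[25,7,2,-0.7,0,0.5,20]]

```text
time_s: 16.25
tool_pos: [0.529, 0.1228, 0.1156]
orientation: [0.71, 0.703, 0.02, 0.022]
ft_force: [-0.2, 0.1, -2.0]
grip_width: 0.415
```

>>> servo_tool:
  deltas:
    - [[25,7,2,-0.7,0,0.5,20],[25,6,2,-0.6,0,0.5,20],[25,6,2,-0.6,0,0.5,20],[25,6,2,-0.7,0,0.6,20],[22,5,2,-0.6,0,0.6,20]]

```text
time_s: 16.67
tool_pos: [0.5627, 0.2444, 0.1076]
orientation: [0.726, 0.686, 0.04, 0.041]
ft_force: [-0.4, -0.2, -1.9]
grip_width: 0.416
```

```bash
python3 look.py 20 wrist side
python3 - <<'E'
from h import *
P=np.array([.574,.2455,.05]);L=tq(-3.3,7);n=-L[:,2]
plan(P+n*-.003,L,5,20)
E
```

```text
[0.5627 0.2444 0.1076] [0.7256 0.6857 0.0403 0.0409] [ 0.339  0.504  1.562 -0.051  0.969  0.422] 16.6667 [-0.4 -0.2 -1.9] 0.4160842414136848
[[[0.0, 0.9, 12.3, -0.08, -0.04, 0.03, 20.0], [0.1, 0.8, 12.2, -0.08, -0.04, 0.03, 20.0], [0.1, 0.9, 12.3, -0.08, -0.04, 0.03, 20.0], [0.0, 0.8, 12.3, -0.08, -0.04, 0.03, 20.0], [0.1, 0.8, 12.3, -0.08, -0.04, 0.03, 20.0]]]
end [0.5743 0.2455 0.047 ] 0.02
```

View pics/wrist20.png

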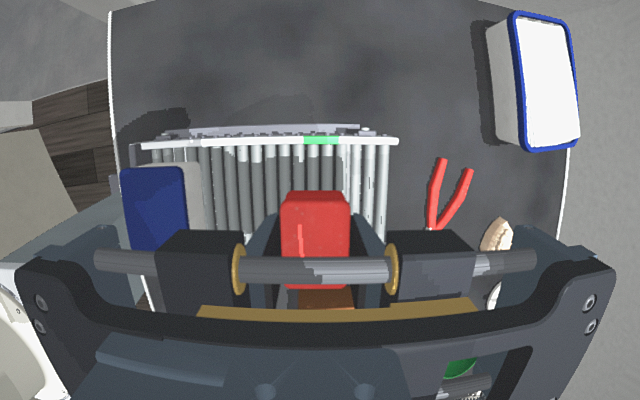

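>>> servo_tool:
  deltas:
    - [[0,1,12,-0.1,0,0,20],[0,1,13,-0.1,0,0,20],[0,1,13,-0.1,0,0,20],[0,1,12,-0.1,0,0,20],[0,0,6,0,0,0,20]]

```text
time_s: 17.18
tool_pos: [0.5726, 0.2416, 0.0512]
orientation: [0.725, 0.686, 0.042, 0.043]
ft_force: [-1.4, -0.3, -1.1]
grip_width: 0.413
```

```bash
python3 look.py 21 wrist side
python3 - <<'E'
from h import *
P=np.array([.574,.2455,.05]);L=tq(-3.3,7);n=-L[:,2]
plan(P+n*-.021,L,5,20)
s=robot.sense();print('box bottom in lane', L.T@(s['tool_pos']+.019*n-P)*1000)
a=cv2.imread('pics/side21.png')[100:220,230:430];cv2.imwrite('pics/c21.png',cv2.resize(a,None,fx=4,fy=4,interpolation=cv2.INTER_CUBIC))
E
```

```text
[0.5726 0.2416 0.0512] [0.7255 0.6856 0.0416 0.0431] [ 0.331  0.586  1.597 -0.059  0.847  0.423] 17.1833 [-1.4 -0.3 -1.1] 0.4132760918577731
[[[0.8, 0.2, 4.5, -0.03, -0.02, 0.01, 20.0], [0.7, 0.2, 4.6, -0.03, -0.02, 0.01, 20.0], [0.8, 0.2, 4.5, -0.03, -0.02, 0.01, 20.0], [0.8, 0.2, 4.5, -0.03, -0.02, 0.01, 20.0], [0.7, 0.2, 4.6, -0.03, -0.02, 0.01, 20.0]]]
end [0.5765 0.2453 0.0291] 0.01
box bottom in lane [ -3.86446622  -0.98207028 -20.65610225]
```

View pics/c21.png

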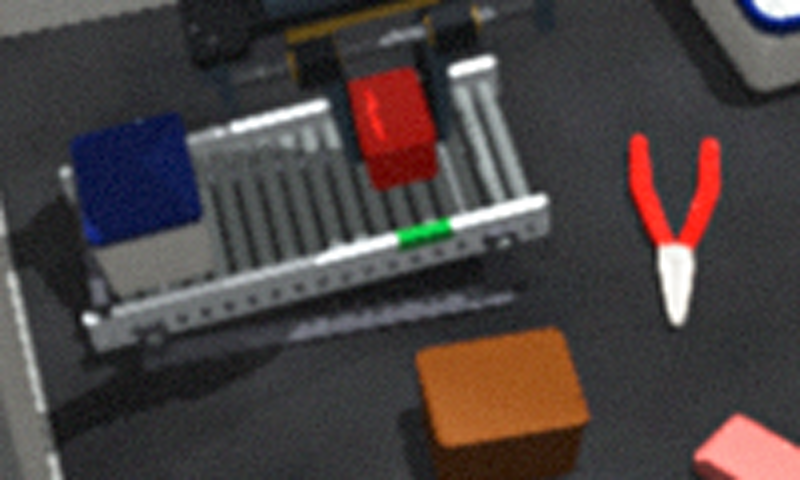

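>>> servo_tool:
  deltas:
    - [[2,0,6,0,0,0,20],[1,0,6,0,0,0,20],[0,0,4,0,0,0,20],[0,0,2,0,0,0,20],[0,0,0,0,0,0,20]]

```text
time_s: 17.7
tool_pos: [0.5755, 0.2452, 0.034]
orientation: [0.725, 0.686, 0.042, 0.043]
ft_force: [0.0, -0.4, -1.9]
grip_width: 0.412
```

```bash
python3 look.py 22 wrist side
python3 - <<'E'
from h import *
P=np.array([.574,.2455,.05]);L=tq(-3.3,7);n=-L[:,2]
s=robot.sense();print('box bottom in lane', L.T@(s['tool_pos']+.019*n-P)*1000)
a=cv2.imread('pics/side22.png')[100:220,230:430];cv2.imwrite('pics/c22.png',cv2.resize(a,None,fx=4,fy=4,interpolation=cv2.INTER_CUBIC))
E
```

```text
[0.5755 0.2452 0.034 ] [0.7254 0.6857 0.0423 0.0433] [ 0.335  0.615  1.601 -0.061  0.814  0.43 ] 17.7 [ 0.  -0.4 -1.9] 0.4120895122492826
box bottom in lane [-0.10102126 -0.17208103 -3.37815809]
```

View pics/c22.png

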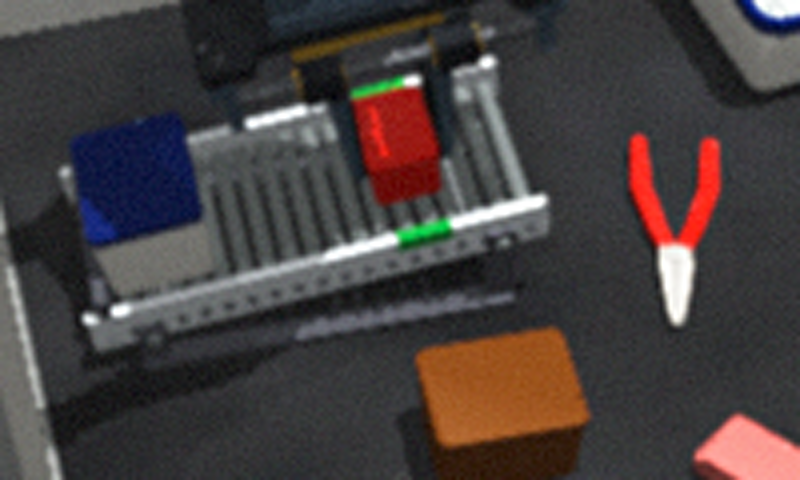

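Aligned between the green marks, about 3 mm above the rollers. Lower and touch.

>>> servo_tool:
  deltas:
    - [[0,0,1.5,0,0,0,20],[0,0,1,0,0,0,20],[0,0,0.5,0,0,0,20],[0,0,0,0,0,0,20],[0,0,0,0,0,0,20]]

```text
time_s: 18.22
tool_pos: [0.5761, 0.2453, 0.0315]
orientation: [0.725, 0.686, 0.043, 0.043]
ft_force: [-0.8, -0.9, -0.6]
grip_width: 0.413
```

>>> servo_tool:
  deltas:
    - [[0,0,0.8,0,0,0,20],[0,0,0.5,0,0,0,20],[0,0,0,0,0,0,20],[0,0,0,0,0,0,20],[0,0,0,0,0,0,20]]

```text
time_s: 18.63
tool_pos: [0.5768, 0.2453, 0.0309]
orientation: [0.725, 0.686, 0.043, 0.044]
ft_force: [-1.2, -1.8, 8.0]
grip_width: 0.418
```

Contact (+8 N). Opening to 66 mm, then straight up.

>>> servo_tool:
  deltas:
    - [[0,0,0,0,0,0,66],[0,0,0,0,0,0,66],[0,0,0,0,0,0,66],[0,0,0,0,0,0,66],[0,0,0,0,0,0,66]]

```text
time_s: 19.05
tool_pos: [0.5762, 0.2453, 0.0301]
orientation: [0.725, 0.686, 0.042, 0.043]
ft_force: [-0.5, 1.0, -0.3]
grip_width: 0.72
```

>>> servo_tool:
  deltas:
    - [[0,0,-10,0,0,0,66],[0,0,-25,0,0,0,66],[0,0,-35,0,0,0,66],[0,0,-35,0,0,0,66],[0,0,-25,0,0,0,66]]

```text
time_s: 19.47
tool_pos: [0.5607, 0.2461, 0.1628]
orientation: [0.725, 0.686, 0.044, 0.044]
ft_force: [0.9, -0.2, 0.2]
grip_width: 0.723
```

>>> servo_tool:
  deltas:
    - [[0,0,-10,0,0,0,66],[0,0,0,0,0,0,66],[0,0,0,0,0,0,66],[0,0,0,0,0,0,66],[0,0,0,0,0,0,66]]

```text
time_s: 19.88
tool_pos: [0.5586, 0.2456, 0.1677]
orientation: [0.725, 0.686, 0.041, 0.043]
ft_force: [-0.4, -0.2, -0.9]
grip_width: 0.72
```

>>> servo_tool:
  deltas:
    - [[0,0,0,0,0,0,66],[0,0,0,0,0,0,66],[0,0,0,0,0,0,66],[0,0,0,0,0,0,66],[0,0,0,0,0,0,66]]

```text
time_s: 20.3
tool_pos: [0.5593, 0.2459, 0.169]
orientation: [0.725, 0.686, 0.042, 0.043]
ft_force: [0.1, -0.4, 0.8]
grip_width: 0.724
```

```bash
python3 look.py 23 wrist side
```

```text
[0.5593 0.2459 0.169 ] [0.7254 0.6856 0.0424 0.0433] [ 0.345  0.428  1.503 -0.051  1.099  0.422] 20.3 [ 0.1 -0.4  0.8] 0.7237460125704513
```

View pics/wrist23.png

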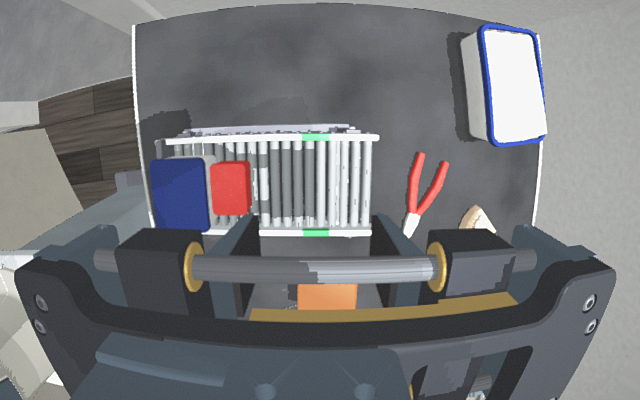

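View pics/side23.png

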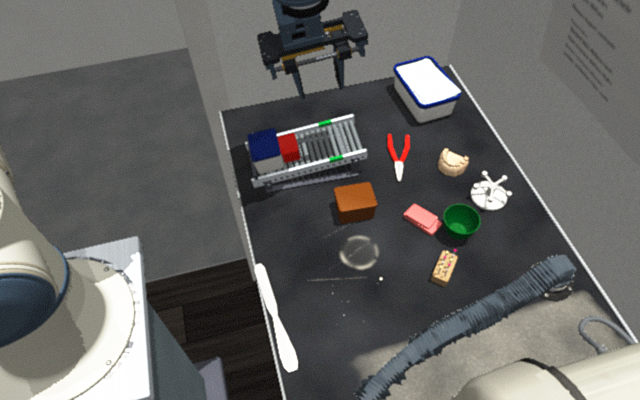

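>>> servo_tool:
  deltas:
    - [[0,0,0,0,0,0,66],[0,0,0,0,0,0,66],[0,0,0,0,0,0,66],[0,0,0,0,0,0,66],[0,0,0,0,0,0,66]]

```text
time_s: 20.82
tool_pos: [0.5593, 0.2459, 0.1691]
orientation: [0.725, 0.686, 0.043, 0.043]
ft_force: [-0.1, -0.3, 0.6]
grip_width: 0.726
```

>>> servo_tool:
  deltas:
    - [[0,0,0,0,0,0,66],[0,0,0,0,0,0,66],[0,0,0,0,0,0,66],[0,0,0,0,0,0,66],[0,0,0,0,0,0,66]]

```text
time_s: 21.23
tool_pos: [0.5593, 0.2459, 0.1691]
orientation: [0.725, 0.686, 0.043, 0.043]
ft_force: [0.2, 0.0, -0.5]
grip_width: 0.721
```

>>> servo_tool:
  deltas:
    - [[0,0,0,0,0,0,66],[0,0,0,0,0,0,66],[0,0,0,0,0,0,66],[0,0,0,0,0,0,66],[0,0,0,0,0,0,66]]

```text
time_s: 21.65
tool_pos: [0.5593, 0.2459, 0.1691]
orientation: [0.725, 0.686, 0.043, 0.043]
ft_force: [0.9, -0.7, 0.3]
grip_width: 0.721
```

```bash
python3 look.py 24 side scene
python3 - <<'E'
from h import *
a=cv2.imread('pics/side24.png')
b=cv2.imread('pics/side23.png')
print('diff lane',np.abs(a[110:195,240:370].astype(int)-b[110:195,240:370]).mean())
L=tq(-3.3,7);ex=L[:,1];ey=-L[:,0];ey=L[:,0];n=-L[:,2]
S=np.array([.574,.2436,.05])-.165*ex
for x0,hx,hy,h,c in((.03,.03,.038,.049,(0,255,0)),(.079,.019,.027,.03,(255,255,0))):
    for u in(-1,1):
        for v in(-1,1):
            q=proj('side',S+ex*(x0+u*hx)+ey*v*hy+n*h)[0];cv2.circle(a,tuple(int(round(t)) for t in q),1,c,-1)
cv2.imwrite('pics/c24.png',cv2.resize(a[100:200,230:380],None,fx=5,fy=5,interpolation=cv2.INTER_NEAREST))
E
```

```text
[0.5593 0.2459 0.1691] [0.7254 0.6857 0.0426 0.0434] [ 0.345  0.428  1.503 -0.051  1.099  0.422] 21.65 [ 0.9 -0.7  0.3] 0.7207940165034681
diff lane 3.6558371040723983
```

View pics/c24.png

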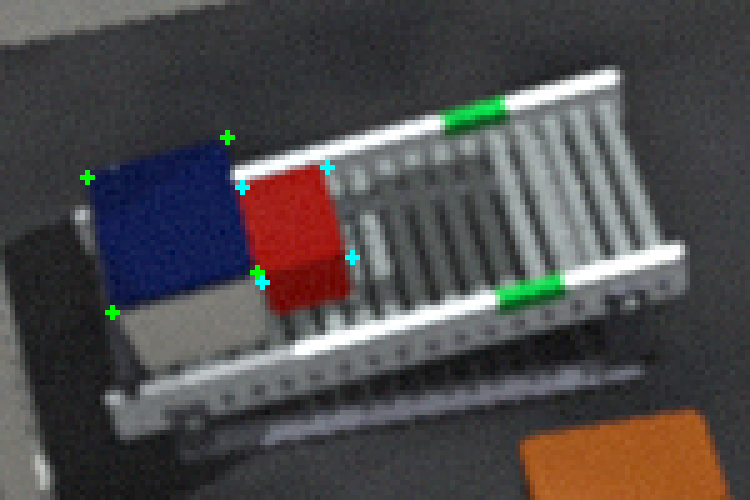

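View pics/scene24.png

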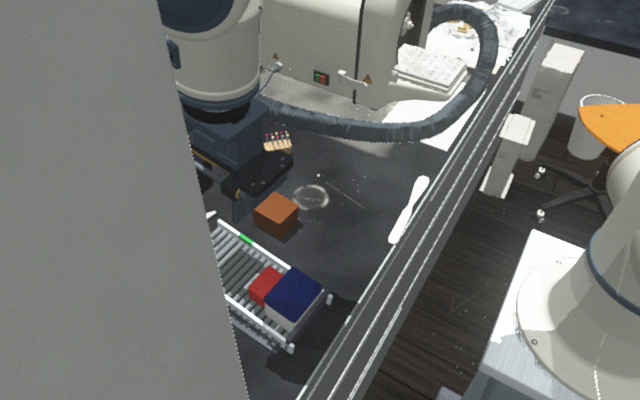

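Both boxes match their predicted rest positions, square and still; the gripper is clear.

```bash
python3 -c "
from station import job
print(job.hand_in())"
```

```text
the job is handed in; nothing more can be done
None
```

I set the white box with the navy lid, then the small red box, on the rollers at the green marks and let go. Each rolled down by itself, and I handed the job in at about 22 s of the 59 s allowed. No verdict was reported.

**Last checks:** In the side view the white box is against the stop and the red box against its back. Their lid corners lie within about 2 pixels (roughly 4 mm) of the expected rest positions. Both sit lid up, square and between the rails. The final look came 1.4 s after the one before and shows them in the same place. The gripper was open about 0.1 m above the rollers, with wrist force near zero.

**What disagreed on the way:**
- **Finger length:** the fingers end about 32 mm short of the reported tool point, shown by the wrist picture and a first closing that met nothing above the lid. I corrected the heights for this, and both later grasps read the expected widths of about 60 and 38 mm.
- **Wrist camera offset:** it placed things about 5 mm further in +y than the two fixed cameras did. I allowed for this in the placing.

The glass-looking ring beside the red box is a flat mark on the worktop, and the brown look-alike box was not touched.

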